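# Find the bite of a deposit box lock and shoot its bolt

### The job

Lock the sloping-lid deposit box with the black-handled key that lies on the grey key rest. Put the key blade first into the lock on the lid and let it stand there on its own; then take it afresh by the handle, turn it gently back and forth until its blade drops into the hidden slot, and turn it clockwise (seen looking into the lock) until the brass bolt is fully out. Leave the key in the lock and let go; do not force the lock and do not disturb the small carton or the roll of clear tape.

Things in the scene. Friction and masses are not known exactly. Their poses are not given: they have to be found in the camera images.
- key_grip (a point): Centre of the key's handle, a black ribbed square bar 50 mm long, 24 x 24 mm across. Axes: x along the key from handle to blade, y and z square to the handle's faces. From here along x: handle to 25 mm, round steel shaft 18 mm thick to 89 mm, blade to 99 mm. At the start the key lies level, z up, axis 48 mm above the bench, handle overhanging free. 0.16 kg, balance point 50 mm along x.
- key_tip (a point): Middle of the end of the key's flat blade, 99 mm along x from the handle's centre; same axes. The blade is 10 mm long, 16 mm wide along y and 6 mm thick along z.
- key_rest: Fixed grey stand, base 66 x 60 x 6 mm, two notched posts 30 mm wide, 52 mm high, that hold the key's shaft; the key lifts straight up out of them (cheeks end 4 mm above its axis). Origin on the bench below. The key points along its x; the handle's centre lies 53 mm along -x, 48 mm up.
- lock_mouth (a point): Centre of the lock's mouth, on the end face of a round steel case 54 mm across that stands 66 mm out of the lid. z points out of the lock, square to the lid (30 degrees from vertical, leaning to the box's front); x up the slope; y level, with a black mark on the rim at each side. A funnel 34 mm wide, 8 mm deep leads to a round bore 21 mm wide, which guides the key's shaft with 1.4 mm all round.
- cam_face (a point): Point on the lock's axis, 53 mm below the mouth, where the blade meets the cam; axes as the mouth's. The cam's slot takes the blade within about 0.25 rad, at a hidden angle: -1.0 to +1.0 rad about z from where the blade's width lies along y (a half turn is the same). There the key drops 9 mm farther. Off the slot, pressed under 10 N, the key turns over the cam without moving it.
- lock_box: Fixed grey steel deposit box, 200 x 200 mm, 50 mm high in front and 165 mm at the back, with a sloping lid that carries the lock in its middle; origin at the centre of its underside, x from its front to its back.
- bolt (a joint): Travel of the brass bolt out of its housing on the lock's y side, toward the keeper: 0 unlocked, 0.018 m fully out; stays where left. With the blade in the slot, turning the key clockwise (negative about the mouth's z) drives it 0.02 m per rad, 0.9 rad to the stop, against about 0.12 N m, after up to 0.6 rad of play.
- tape_mid (a point): Centre of a loose roll of clear tape, 100 mm across, 48 mm high, lying flat.
- carton_mid (a point): Centre of a loose small brown carton, 110 x 77 x 40 mm.
Not all that is in view belongs to the job. Leave any turquoise look-alike of the part that bears key_grip alone.

How it is judged:
On the way:
1. the key stands in the lock on its own, let go of, with the bolt still in (distance between key_tip and cam_face below 0.016 m and angle between the x axis of key_tip and the z axis of lock_mouth, either way round below 0.2 rad and contact force between the fingers and key below 0.05 N and value of joint bolt below 0.004 m), for 0.2 s.
At the end, for the whole second after the job is handed in: The bolt is out by at least 14.5 of its 18 mm and the key stands still in the lock, the end of its blade within 16 mm of the point on the cam's face and its axis within 0.2 rad of the lock's (value of joint bolt above 0.0145 m and distance between key_tip and cam_face below 0.016 m and angle between the x axis of key_tip and the z axis of lock_mouth, either way round below 0.2 rad and linear speed of key below 0.02 m/s); the robot touches nothing.
It fails at once if the key is forced: pressed on the lock with more than 250 N (contact force between key and lock_box above 250 N).
It fails at once if the small carton is moved by more than 30 mm (distance of carton_mid from where it was at the start of the episode above 0.03 m).
It fails at once if the roll of clear tape is moved by more than 30 mm (distance of tape_mid from where it was at the start of the episode above 0.03 m).
It also fails if it takes over 72 s, if anything falls off the work surface, if the arm or the gripper's body presses on something with over 40 N, if the wrist force passes 120 N, or if a joint passes its speed limit or range.

### The arm

A 7-joint arm with a two-finger parallel gripper is mounted at the origin on a cart in front of the work surface, level with it; the furniture and walls round the work are solid. World frame = base frame: x ahead of the robot, y to its left, z up, the work surface at z = 0. Lengths are in m, angles in rad, forces in N, time in s.
With the tool pointing down it reaches from about 0.4 to 0.85 m from the base axis. Payload 4.5 kg.
Tool frame: the origin (TCP) lies midway between the tips of the shut fingers; the grasp point (between the pads) lies 19 mm behind it; y points along the fingers, z is the direction in which the jaws open and shut, and the axes are right-handed (so a half turn about y gives the same grasp; the last joint's range is limited). The gripper opens to 88 mm and grips with 3 to 60 N. Pads are 18 mm wide; open, the fingers measure 123 mm over their backs; the gripper's body (75 mm by 187 mm) begins 45 mm behind the grasp point.
Start: joints at [1.161, 0.689, -0.195, 1.565, 0.157, 0.902, -0.215], TCP at [0.268, -0.564, 0.239] pointing down, gripper open.
Joint ranges: [-3.01, 3.01], [-0.46, 2.08], [-1.47, 1.51], [0.13, 2.56], [-1, 4.14], [0.04, 2.09], [-2.66, 2.66]. Speed limits (rad/s): [2.57, 2.57, 3.14, 3.14, 3.14, 3.14, 3.14].

### API

Orientations are given as a unit quaternion [x, y, z, w].
In Python, from plant import r, snapshot, get_calibration, job, boxes_of gives the robot as it stands. The module is installed in compiled form; this text tells all that it offers.
- The arm moves only by the shell command python3 -m handwheel 'ROWS' [OPENING] [FORCE]. ROWS is JSON, a list that holds one entry, the list of rows, each a list of 6 numbers: the shift along the tool's x, y, z as a fraction of full scale, then the turn, a rotation vector about the tool's x, y, z as a fraction of full scale. In form: [[[x, y, z, wx, wy, wz], ...]]. A call has 1 to 12 rows; each row is the pose to reach, as a shift and turn from the pose commanded when the call began, along the tool's axes at that moment, turning the shorter way round; what a row does not reach only later rows make up. Full scale, the value 1, is 100 cm for a shift and 180 degrees for a turn. A row lasts 1/12 s, in which the tool goes at most 41.7 mm and 7.16 degrees, less where a joint would pass 70% of its speed; a pose out of reach is approached as far as the arm can. A call with a number of a shift or a turn outside -1 to 1 is refused whole. A call with a gripper value outside its range is refused whole. OPENING is the opening, from -1 (shut) to 1 (fully open), set as the call begins (- or left out, the last holds). The fingers move at their own pace and stop on an object; FORCE is the grip in N (left out, the last holds). Time passes only in rows, so rows that repeat a pose let the fingers close. It gives the time, the measured TCP pose, the force and the opening at its end, in the units of the state.
- r.get_state(): the state, without advancing time (a new reading comes with each control period).
- snapshot(name): name is "side" or "top"; returns the picture (420x560x3 uint8, red, green, blue); there is no depth.
- get_calibration(name): a dict with "fx", "fy", "cx", "cy" (pixels), "k1" (the pictures are not rectified: a ray, as slopes to the right and down, at radius r is drawn at 1 + k1 r^2 times it, then the intrinsics apply), "T" (4x4, takes a point from camera to world coordinates). Camera axes: x right, y down, z forward; pixel columns grow to the right and rows downward; lengths in m; the calibration is good to about 2 mm. A picture is of the moment at which its call begins. get_calibration takes no time and is no camera call.
- job.finish_job(): hands the job in, once; it reports no verdict.
Trained networks look in the newest picture that a camera, given by its name, has taken for a name from the list of things; names that differ only in an ending like _2 or _b are one class to them, and where a whole thing is asked for, a point or a joint stands for the part that bears it (a point fixed in the world has none). Each returns a list of dicts, best first, with "confidence" (0 to 1); they miss things now and then, are a little off and sometimes report something else, mostly with a low value. They report only what shows in the picture. A call takes as long as a camera call. They do not tell look-alikes from the thing itself.
- boxes_of(thing, camera): "bbox" ([left, top, right, bottom] in pixels, round what is visible of it).
The state is a dict: "clock": time; "q": joint angles; "qd": joint speeds; "joint_torque": joint torques, N m; "tool_pos": TCP position; "eef_rot": TCP orientation; "contact_force": force on the tool from outside, world axes, zero at the start; "moment": the same for the moment, N m; "opening": opening from 0.0 (shut) to 1.0 (fully open).
Only numpy, scipy, OpenCV 4.12 (cv2) and the standard library are available. Lean on these libraries where they do the work, as an engineer would, in place of code of your own. Each camera call takes 0.05 s, during which the arm holds its last target. There are 200 camera calls.

## Working session

There is one attempt and no reset: what is moved stays moved. The work goes in short steps, Python scripts to look and compute and a shell command to move; the robot and the scene stay as the last step left them, time stands still between calls to the robot, and variables do not carry over. Pictures are saved under pics/ and viewed, about 8 in all and at most 12, crops included, and the job is handed in when it is done.

```bash
mkdir -p pics; cat > h.py <<'E'
import numpy as np, cv2
from plant import r, snapshot, get_calibration, job, boxes_of
from scipy.spatial.transform import Rotation as R
E
python3 - <<'E'
from h import *
for c in("side","top"):
    cv2.imwrite(f"pics/{c}0.png",cv2.cvtColor(snapshot(c),cv2.COLOR_RGB2BGR))
    k=get_calibration(c); print(c,{a:np.round(b,4).tolist() for a,b in k.items()})
    for t in("key_grip","key_rest","lock_box","lock_mouth","bolt","tape_mid","carton_mid"):
        try: print(t,[(np.round(d["bbox"]).tolist(),round(d["confidence"],2)) for d in boxes_of(t,c)[:3]])
        except Exception as e: print(t,e)
s=r.get_state();print(s)
E
```

```text
side {'fx': 467.0749, 'fy': 467.0749, 'cx': 280.3333, 'cy': 208.9841, 'k1': -0.0837, 'T': [[-0.8264, -0.271, 0.4936, -0.0294], [-0.5627, 0.4309, -0.7055, 0.8106], [-0.0215, -0.8608, -0.5085, 0.7526], [0.0, 0.0, 0.0, 1.0]]}
key_grip [([183.0, 299.0, 232.0, 329.0], 0.78), ([232.0, 360.0, 297.0, 379.0], 0.75), ([219.0, 273.0, 239.0, 306.0], 0.54)]
key_rest [([185.0, 310.0, 215.0, 337.0], 0.6)]
lock_box [([239.0, 179.0, 345.0, 284.0], 0.83), ([267.0, 194.0, 311.0, 233.0], 0.21)]
lock_mouth [([268.0, 196.0, 308.0, 233.0], 0.96)]
bolt []
tape_mid [([339.0, 179.0, 372.0, 210.0], 0.96), ([181.0, 304.0, 235.0, 329.0], 0.73)]
carton_mid [([152.0, 251.0, 192.0, 275.0], 0.86)]
top {'fx': 402.2498, 'fy': 402.2498, 'cx': 277.5936, 'cy': 210.9766, 'k1': -0.1114, 'T': [[0.0016, -0.9838, 0.1794, 0.3586], [-1.0, -0.0014, 0.001, -0.035], [-0.0007, -0.1794, -0.9838, 1.2916], [0.0, 0.0, 0.0, 1.0]]}
key_grip [([208.0, 199.0, 231.0, 231.0], 0.76), ([152.0, 266.0, 182.0, 294.0], 0.55), ([175.0, 204.0, 183.0, 241.0], 0.5)]
key_rest [([170.0, 209.0, 189.0, 227.0], 0.71), ([259.0, 210.0, 303.0, 238.0], 0.24)]

[... 178 characters left out ...]
, 234.0, 178.0], 0.95)]
{'clock': 0.8, 'q': array([ 1.16081399,  0.68907056, -0.19458055,  1.56527889,  0.15731501,
        0.90250898, -0.21509889]), 'qd': array([-0.00167659,  0.00275614, -0.00176175, -0.0001227 ,  0.00011383,
       -0.00049344, -0.0016062 ]), 'joint_torque': array([ 2.10387420e-04, -5.27437878e+01, -1.26716316e+00, -1.53741109e+01,
       -5.18763042e-02, -7.42132943e-04,  1.13037328e-05]), 'tool_pos': array([ 0.26837422, -0.56448625,  0.23876626]), 'eef_rot': array([ 0.15561674, -0.68972736,  0.68981156, -0.15562651]), 'contact_force': array([ 0.88504754,  0.4343378 , -0.33345242]), 'moment': array([-0.00594205, -0.01393453, -0.00496835]), 'opening': 1.0014127907636141}
```

```bash
python3 - <<'E'
import cv2
a=cv2.imread("pics/side0.png")[165:395,130:400];cv2.imwrite("pics/s1.png",cv2.resize(a,None,fx=2.6,fy=2.6,interpolation=2))
a=cv2.imread("pics/top0.png")[125:305,140:420];cv2.imwrite("pics/t1.png",cv2.resize(a,None,fx=2.8,fy=2.8,interpolation=2))
E
```

```text
(no output)
```

View pics/s1.png

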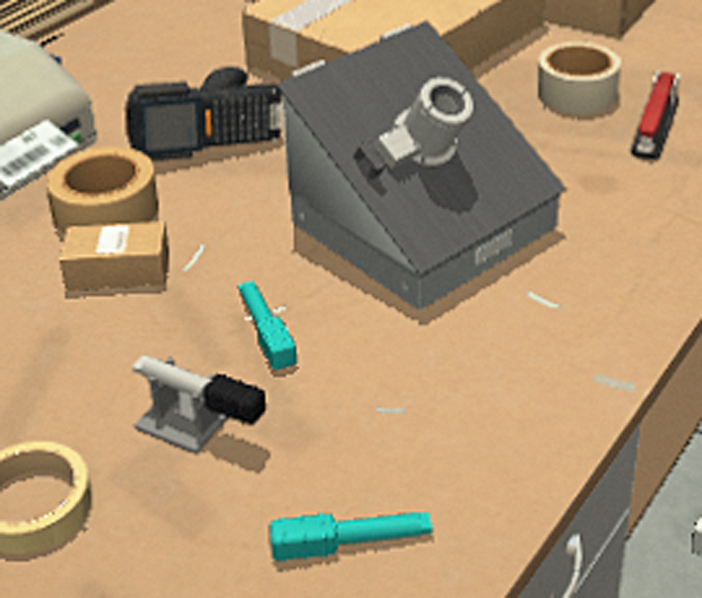

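View pics/t1.png

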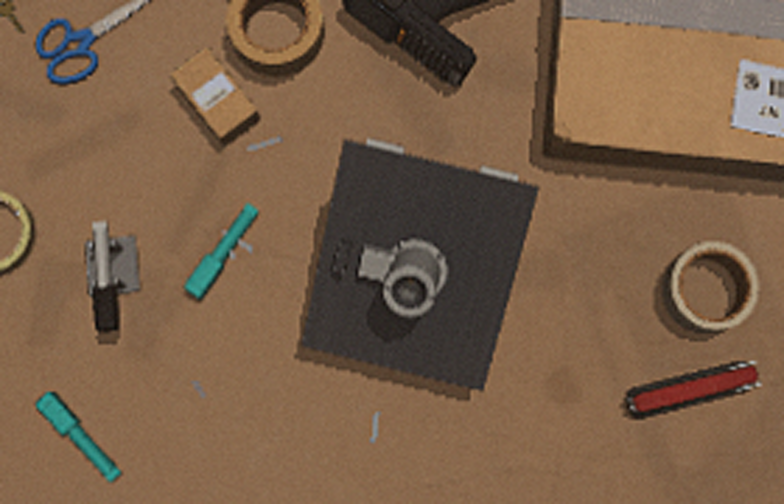

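The side view crop shows the black key on its rest, with the handle at about (220,318) full-frame pointing at the robot and the tip at about (183,304). The box lid and lock are at (298,200), bolt housing to the left. The top view agrees: handle near (178,236), tip (176,205). Two turquoise look-alikes lie nearby. Next I fit the box and key poses.

```bash
cat >> h.py <<'E'
def proj(c,P):
    k=get_calibration(c); T=np.array(k["T"]); p=(np.atleast_2d(P)-T[:3,3])@T[:3,:3]
    s=p[:,:2]/p[:,2:]; s=s*(1+k["k1"]*(s**2).sum(1,keepdims=True))
    return s*[k["fx"],k["fy"]]+[k["cx"],k["cy"]]
def Rz(a): return R.from_euler("z",a).as_matrix()
E
cat > fit.py <<'E'
from h import *
from scipy.optimize import least_squares
top=lambda a:np.array(a)/2.8+[140,125]; side=lambda a:np.array(a)/2.6+[130,165]
P=lambda s:np.array(s,float)
B={"bl":(.1,.1,.165),"br":(.1,-.1,.165),"fr":(-.1,-.1,.05),"fl":(-.1,.1,.05),"flb":(-.1,.1,0),"blb":(.1,.1,0)}
mouth=(-.033,0,.1647)
ob=[("top","bl",top((345,140))),("top","br",top((537,187))),("top","fr",top((483,390))),
("side","fl",side((420,272))),("side","fr",side((565,188))),("side","br",side((428,22))),("side","bl",side((283,88))),("side","flb",side((420,305))),("side","blb",side((297,248))),
("top","m",top((411,291))),("side","m",side((446,97)))]
B["m"]=mouth
def f(v):
    return np.concatenate([proj(c,Rz(v[2])@P(B[n])+[v[0],v[1],0])[0]-o for c,n,o in ob])
s=least_squares(f,[.5,-.05,-.2],loss="soft_l1");print("box",s.x);print(np.round(f(s.x).reshape(-1,2),1).tolist())
m=Rz(s.x[2])@P(mouth)+[s.x[0],s.x[1],0];print("mouth",m)
# key
cen={}
for c,(x0,x1,y0,y1) in {"side":(200,236,304,332),"top":(168,190,222,246)}.items():
    g=cv2.cvtColor(cv2.imread(f"pics/{c}0.png"),cv2.COLOR_BGR2GRAY)[y0:y1,x0:x1]
    mk=(g<42).astype(np.uint8); n,l,st,ce=cv2.connectedComponentsWithStats(mk); i=1+st[1:,4].argmax(); cen[c]=ce[i]+[x0,y0]; print(c,cen[c],st[i],)
def hc(v): # handle silhouette centre & tip
    d=np.array([np.cos(v[2]),np.sin(v[2]),0]); return np.array([v[0],v[1],.048]),np.array([v[0],v[1],.048])+.099*d
tip={"top":top((100,224)),"side":side((139,363))}
def g(v):
    h,t=hc(v); return np.concatenate([(proj(c,h)[0]-cen[c])*2 for c in cen]+[proj(c,t)[0]-tip[c] for c in tip])
s=least_squares(g,[.35,.25,0]);print("key",s.x);print(np.round(g(s.x).reshape(-1,2),1).tolist())
st=r.get_state();print(R.from_quat(st["eef_rot"]).as_matrix().round(3))
E
python3 fit.py
```

```text
box [ 0.54361237 -0.06707613 -0.24154627]
[[0.6, 1.8], [-0.5, 1.2], [-0.3, -1.3], [0.2, -1.9], [-1.2, -1.3], [0.0, 0.4], [-0.3, -1.0], [0.4, 1.3], [-1.7, -10.6], [-0.2, 0.3], [0.6, 0.6]]
mouth [ 0.51157039 -0.05918239  0.1647    ]
side [219.78571429 318.31972789] [  8   5  24  19 294]
top [177.52755906 234.37795276] [  5   4  11  18 127]
key [0.50718239 0.28115922 0.11152701]
[[-0.3, -1.6], [-1.0, 2.0], [-0.7, -0.4], [-0.5, -1.3]]
[[-0.903  0.     0.429]
 [-0.429 -0.    -0.903]
 [ 0.    -1.     0.   ]]
```

```bash
cat >> h.py <<'E'
def rot(a,p,roll=0):
    "yaw a rad, pitch p deg below horizontal, roll about tool y (rad)"
    p=np.radians(p); k=np.array([np.cos(a),np.sin(a),0]); Z=np.array([0,0,1.])
    y=np.cos(p)*k-np.sin(p)*Z; z=-np.cross(Z,k); x=np.cross(y,z)
    return np.c_[x,y,z]@R.from_euler("y",roll).as_matrix()
def delta(pos,M,grasp=True):
    "row taking tool from measured pose to pos (grasp point if grasp) with rotation M"
    st=r.get_state(); M0=R.from_quat(st["eef_rot"]).as_matrix(); pos=np.array(pos,float)
    if grasp: pos=pos+.019*M[:,1]
    d=M0.T@(pos-st["tool_pos"]); w=R.from_matrix(M0.T@M).as_rotvec()/np.pi
    print("row",np.round(np.r_[d,w],4).tolist(),"len",np.linalg.norm(d).round(3),"deg",np.degrees(np.linalg.norm(w)*np.pi).round(1))
def show():
    st=r.get_state(); M=R.from_quat(st["eef_rot"]).as_matrix()
    print("t",round(st["clock"],2),"tcp",st["tool_pos"].round(4),"gp",(st["tool_pos"]-.019*M[:,1]).round(4),"y",M[:,1].round(3),"z",M[:,2].round(3),"q",st["q"].round(3).tolist(),"F",st["contact_force"].round(2),"M",st["moment"].round(3),"op",round(st["opening"],3))
E
python3 - <<'E'
from h import *
delta([.42,-.25,.33],rot(-.5,90),False)
E
```

```text
row [-0.272, -0.0913, -0.2189, -0.0, 0.3004, -0.0] len 0.361 deg 54.1
```

```bash
python3 -m handwheel '[[[-0.272,-0.091,-0.219,0,0.1,0],[-0.272,-0.091,-0.219,0,0.1,0],[-0.272,-0.091,-0.219,0,0.1,0],[-0.272,-0.091,-0.219,0,0.1,0],[-0.272,-0.091,-0.219,0,0.1,0],[-0.272,-0.091,-0.219,0,0.1,0],[-0.272,-0.091,-0.219,0,0.1,0],[-0.272,-0.091,-0.219,0,0.1,0],[-0.272,-0.091,-0.219,0,0.1,0],[-0.272,-0.091,-0.219,0,0.1,0]]]' 1 40; python3 - <<'E'
from h import *
show(); delta([.45,.26,.30],rot(.1115,70))
E
```

```text
clock: 1.63
tool_pos: [0.4242, -0.2435, 0.3315]
eef_rot: [-0.048, 0.706, -0.705, 0.052]
contact_force: [0.2, 1.1, -0.8]
opening: 0.999
t 1.63 tcp [ 0.4242 -0.2435  0.3315] gp [ 0.4241 -0.2435  0.3505] y [ 0.005  0.002 -1.   ] z [ 0.14  -0.99  -0.001] q [0.516, 0.389, -0.126, 1.837, 0.056, 0.915, -1.065] F [ 0.22  1.1  -0.81] M [0.016 0.013 0.058] op 0.999
row [-0.1025, 0.0506, -0.4946, 0.0021, 0.0092, 0.1094] len 0.508 deg 19.8
```

```bash
python3 -m handwheel '[[[-0.1,0.05,-0.495,0,0.009,0.11],[-0.1,0.05,-0.495,0,0.009,0.11],[-0.1,0.05,-0.495,0,0.009,0.11],[-0.1,0.05,-0.495,0,0.009,0.11],[-0.1,0.05,-0.495,0,0.009,0.11],[-0.1,0.05,-0.495,0,0.009,0.11],[-0.1,0.05,-0.495,0,0.009,0.11],[-0.1,0.05,-0.495,0,0.009,0.11],[-0.1,0.05,-0.495,0,0.009,0.11],[-0.1,0.05,-0.495,0,0.009,0.11],[-0.1,0.05,-0.495,0,0.009,0.11],[-0.1,0.05,-0.495,0,0.009,0.11]]]'; python3 - <<'E'
from h import *
show(); k=np.array([np.cos(.1115),np.sin(.1115),0])
for p in(45,55): delta(np.array([.507,.281,.12])-.03*k,rot(.1115,p))
E
```

```text
clock: 2.63
tool_pos: [0.4515, 0.1934, 0.2858]
eef_rot: [0.087, 0.703, -0.688, 0.157]
contact_force: [0.9, -0.7, 0.1]
opening: 1.001
t 2.63 tcp [0.4515 0.1934 0.2858] gp [0.445  0.1927 0.3037] y [ 0.338  0.038 -0.941] z [ 0.101 -0.995 -0.004] q [-0.815, 0.356, 0.292, 2.21, 0.168, 0.278, -2.182] F [ 0.86 -0.71  0.09] M [-0.048  0.288 -0.024] op 1.001
row [0.0163, 0.1851, -0.0806, -0.0006, -0.0035, 0.1397] len 0.202 deg 25.1
row [0.0194, 0.1862, -0.0806, -0.0003, -0.0035, 0.0841] len 0.204 deg 15.2
```

```bash
cat > kin.py <<'E'
from h import *
from scipy.optimize import least_squares
import itertools
S=[([1.16081399,.68907056,-.19458055,1.56527889,.15731501,.90250898,-.21509889],[.26837422,-.56448625,.23876626],[.15561674,-.68972736,.68981156,-.15562651]),
([.516,.389,-.126,1.837,.056,.915,-1.065],[.4242,-.2435,.3315],[-.048,.706,-.705,.052]),
([-.815,.356,.292,2.21,.168,.278,-2.182],[.4515,.1934,.2858],[.087,.703,-.688,.157])]
st=r.get_state();S.append((st["q"],st["tool_pos"],st["eef_rot"]))
Rr=lambda ax,a:R.from_euler(ax,a).as_matrix()
def fk(q,sg,P):
    h,a,b,L,ex,bx,c=P
    M=Rr("z",sg[0]*q[0]);p=np.array([0,0,h])+M@[bx,0,0]
    M=M@Rr("y",q[1])@Rr("z",sg[1]*q[2]);p=p+M@[ex,0,a]
    M=M@Rr("y",q[3]);p=p+M@[-ex,0,0];M=M@Rr("z",sg[2]*q[4]);p=p+M@[0,0,b]
    M=M@Rr("y",q[5])@Rr("z",sg[3]*q[6]+c);p=p+M@[0,0,L]
    return p,M@np.array([[1,0,0],[0,0,1],[0,-1,0]]).T.T if False else M
C=np.array([[1.,0,0],[0,0,-1],[0,1,0]]) # tool y = M z
def res(P,sg):
    o=[]
    for q,p,e in S:
        p1,M=fk(q,sg,P); T=R.from_quat(e).as_matrix()
        Mt=np.c_[M[:,0],M[:,2],-M[:,1]]
        o+=[p1-p,(Mt-T).ravel()*.3]
    return np.concatenate(o)
if __name__=="__main__":
    best=[]
    for sg in itertools.product([1,-1],repeat=4):
        for c in(0,1.57,3.14,-1.57):
            s=least_squares(res,[.35,.4,.4,.25,0,0,c]); best.append((s.cost,sg,s.x.round(4).tolist(),np.abs(s.fun).max()))
    best.sort(key=lambda t:t[0]); [print(b) for b in best[:3]]
E
python3 kin.py
```

```text
Traceback (most recent call last):
  File "kin.py", line 28, in <module>
    s=least_squares(res,[.35,.4,.4,.25,0,0,c]); best.append((s.cost,sg,s.x.round(4).tolist(),np.abs(s.fun).max()))
TypeError: res() missing 1 required positional argument: 'sg'
```

```bash
sed -i 's/,0,0,c\])/,0,0,c],args=(sg,))/; s/return p,M@np.*$/return p,M/' kin.py; python3 kin.py
```

```text
(np.float64(0.0022881162175544495), (-1, -1, -1, -1), [0.7668, 0.6382, 0.4725, 0.69, -0.1651, 0.0982, -1.5713], np.float64(0.044710093344419))
(np.float64(0.0022881162175544508), (-1, -1, -1, -1), [0.7668, 0.6382, 0.4725, 0.69, -0.1651, 0.0982, -1.5713], np.float64(0.04471009359873976))
(np.float64(0.0022881162175544542), (-1, -1, -1, -1), [0.7668, 0.6382, 0.4725, 0.69, -0.1651, 0.0982, 4.7118], np.float64(0.044710093826698605))
```

```bash
python3 - <<'E'
from kin import *
sg=(-1,-1,-1,-1)
s=least_squares(res,[.35,.4,.4,.25,0,0,-1.57],args=(sg,))
print(s.fun.reshape(len(S),12).round(3))
for q,p,e in S[:3]:
    M=fk(q,sg,[0,0,0,0,0,0,-np.pi/2])[1]; Mt=np.c_[M[:,0],M[:,2],-M[:,1]]
    print(R.from_matrix(Mt.T@R.from_quat(e).as_matrix()).as_rotvec().round(3), R.from_matrix(R.from_quat(e).as_matrix()@Mt.T).as_rotvec().round(3))
E
```

```text
[[ 0.039  0.007  0.013  0.    -0.     0.    -0.    -0.     0.     0.
  -0.    -0.   ]
 [-0.006  0.045 -0.02  -0.    -0.    -0.     0.    -0.    -0.     0.
  -0.     0.   ]
 [-0.002  0.014  0.003 -0.    -0.    -0.     0.     0.    -0.     0.
  -0.    -0.   ]
 [-0.002  0.014  0.003  0.    -0.     0.    -0.     0.     0.    -0.
  -0.     0.   ]]
[0. 0. 0.] [ 0. -0. -0.]
[-0.    -0.001  0.   ] [ 0.    -0.     0.001]
[ 0.001 -0.001  0.   ] [-0.001 -0.     0.001]
```

```bash
python3 -m handwheel '[[[0.015,0.09,-0.081,0,-0.003,0],[0.015,0.09,-0.081,0,-0.003,0],[0.015,0.09,-0.081,0,-0.003,0],[0.015,0.09,-0.081,0,-0.003,0.03],[0.019,0.186,-0.081,0,-0.003,0.056],[0.019,0.186,-0.081,0,-0.003,0.056],[0.019,0.186,-0.081,0,-0.003,0.056],[0.019,0.186,-0.081,0,-0.003,0.056]]]'; cat > log.py <<'E'
from kin import *
import json,os
def add():
    st=r.get_state(); L=json.load(open("log.json")) if os.path.exists("log.json") else [[list(map(float,v)) for v in s] for s in S[:3]]
    L.append([st["q"].tolist(),st["tool_pos"].tolist(),st["eef_rot"].tolist()]); json.dump(L,open("log.json","w")); return L
def chain(q): # rotation matrices to which link offsets attach
    sg=-1;M=Rr("z",-q[0]);o=[np.eye(3),M];M=M@Rr("y",q[1]);o.append(M);M=M@Rr("z",-q[2]);o.append(M);M=M@Rr("y",q[3]);o.append(M)
    M=M@Rr("z",-q[4]);o.append(M);M=M@Rr("y",q[5]);o.append(M);M=M@Rr("z",-q[6]-np.pi/2);o.append(M);return o
def fit(L):
    # offsets: base z; link1 x,y; after q2: y?; after q3: x,y,z ; after q4: x ; after q5: x,y,z ; after q6 x ; tool z
    cols=[(0,2),(1,0),(3,0),(3,1),(3,2),(5,0),(5,1),(5,2),(7,2),(6,0)]
    A=np.vstack([np.c_[tuple(chain(q)[i][:,j] for i,j in cols)] for q,p,e in L]); b=np.concatenate([p for q,p,e in L])
    W=np.sqrt(1e-5); x=np.linalg.solve(A.T@A+1e-5*np.eye(len(cols)),A.T@b); print(dict(zip(map(str,cols),x.round(3))),"res",np.abs(A@x-b).max().round(4))
E
python3 - <<'E'
from log import *
show(); fit(add())
E
```

```text
clock: 3.3
tool_pos: [0.5161, 0.3234, 0.1822]
eef_rot: [-0.129, -0.684, 0.69, -0.199]
contact_force: [-0.2, -0.5, 0.7]
opening: 0.997
t 3.3 tcp [0.5161 0.3234 0.1822] gp [0.5075 0.3232 0.1991] y [ 0.451  0.014 -0.893] z [ 0.093 -0.995  0.031] q [-1.081, 0.721, 0.456, 2.08, 0.407, 0.043, -2.654] F [-0.17 -0.49  0.72] M [-0.046  0.396  0.089] op 0.997
{'(0, 2)': np.float64(0.348), '(1, 0)': np.float64(0.001), '(3, 0)': np.float64(0.003), '(3, 1)': np.float64(-0.039), '(3, 2)': np.float64(0.559), '(5, 0)': np.float64(-0.012), '(5, 1)': np.float64(-0.006), '(5, 2)': np.float64(0.341), '(7, 2)': np.float64(0.333), '(6, 0)': np.float64(0.009)} res 0.0007
```

```bash
cat > ik.py <<'E'
from log import *
cols=[(0,2),(1,0),(3,0),(3,1),(3,2),(5,0),(5,1),(5,2),(7,2),(6,0)]
def solve(L):
    A=np.vstack([np.c_[tuple(chain(q)[i][:,j] for i,j in cols)] for q,p,e in L]); b=np.concatenate([p for q,p,e in L])
    return np.linalg.solve(A.T@A+1e-5*np.eye(len(cols)),A.T@b)
X=solve(json.load(open("log.json")))
lo=np.array([-3.01,-.46,-1.47,.13,-1,.04,-2.66]);hi=np.array([3.01,2.08,1.51,2.56,4.14,2.09,2.66])
def FK(q):
    o=chain(q); M=o[7]; return sum(o[i][:,j]*x for (i,j),x in zip(cols,X)), np.c_[M[:,0],M[:,2],-M[:,1]]
def ik(gp,M,n=25,seed=0):
    t=np.array(gp)+.019*M[:,1]; g=np.random.default_rng(seed); best=None
    f=lambda q:np.r_[(FK(q)[0]-t)*10,(FK(q)[1]-M).ravel()]
    for _ in range(n):
        s=least_squares(f,g.uniform(lo+.05,hi-.05),bounds=(lo+.03,hi-.03),max_nfev=150)
        if s.cost<1e-5:
            m=np.minimum(s.x-lo,hi-s.x).min()
            if best is None or m>best[0]: best=(m,s.x)
    return best
E
cat > t.py <<'E'
from ik import *
ka,ba=.1115,-.2415; H=np.array([.507,.281,.048]); 
n=np.array([-.5*np.cos(ba),-.5*np.sin(ba),.866]); m=np.array([.5116,-.0592,.1647])
def pr(t,b): print(t,"none" if b is None else (round(b[0],2),b[1].round(2).tolist()))
for p in(60,70,80,90):
    for rl in(0,np.pi):
        pr(f"grasp p{p} r{rl:.1f}",ik(H,rot(ka,p,rl),12)); pr("   in lock",ik(m+.046*n,rot(ba,p+60,rl),12)); pr("   above",ik(m+.12*n,rot(ba,p+60,rl),12))
for rl in(0,np.pi/2,np.pi,-np.pi/2): pr(f"turn {rl:.1f}",ik(m+.046*n,rot(ba,60,rl),12))
E
time python3 t.py
```

```text
grasp p60 r0.0 (np.float64(0.31), [-0.67, 0.98, -0.08, 2.25, 2.53, 0.63, 1.58])
   in lock (np.float64(0.85), [0.09, 0.84, -0.05, 1.58, -0.06, 1.24, -1.72])
   above (np.float64(0.79), [0.07, 0.71, -0.02, 1.65, -0.08, 1.3, -1.72])
grasp p60 r3.1 (np.float64(0.32), [-0.81, 1.0, 0.15, 2.24, 2.8, 0.55, -1.88])
   in lock (np.float64(0.85), [0.12, 0.84, -0.09, 1.58, -0.04, 1.24, 1.39])
   above (np.float64(0.78), [-0.04, 0.73, 0.18, 1.64, -0.18, 1.31, 1.55])
grasp p70 r0.0 (np.float64(0.43), [-0.46, 0.94, -0.32, 2.13, 2.04, 0.48, 2.19])
   in lock (np.float64(0.63), [0.16, 0.93, -0.15, 1.44, -0.02, 1.46, -1.78])
   above (np.float64(0.59), [0.08, 0.81, -0.02, 1.53, -0.1, 1.5, -1.71])
grasp p70 r3.1 (np.float64(0.43), [-0.29, 1.0, -0.62, 2.13, 1.9, 0.71, -0.76])
   in lock (np.float64(0.63), [0.1, 0.93, -0.04, 1.44, -0.08, 1.46, 1.43])
   above (np.float64(0.59), [0.21, 0.81, -0.26, 1.53, 0.01, 1.5, 1.29])
grasp p80 r0.0 (np.float64(0.07), [-0.75, 0.94, 0.2, 1.98, -0.72, 0.11, -1.4])
   in lock (np.float64(0.43), [0.15, 1.03, -0.13, 1.31, -0.05, 1.66, -1.77])
   above (np.float64(0.41), [
[... 361 characters left out ...]
ck (np.float64(0.24), [0.15, 1.13, -0.14, 1.19, -0.07, 1.85, -1.78])
   above (np.float64(0.25), [0.18, 1.0, -0.2, 1.33, -0.07, 1.84, -1.82])
grasp p90 r3.1 (np.float64(0.61), [-0.21, 1.01, -0.65, 1.85, 0.99, 0.65, 0.2])
   in lock (np.float64(0.24), [0.17, 1.13, -0.18, 1.19, -0.05, 1.85, 1.34])
   above (np.float64(0.25), [0.18, 1.0, -0.2, 1.33, -0.06, 1.84, 1.32])
turn 0.0 (np.float64(0.07), [0.26, 0.6, -0.5, 2.49, 2.3, 0.6, 2.11])
turn 1.6 (np.float64(0.09), [-0.21, 0.61, 0.25, 2.47, 3.16, 0.43, -0.3])
turn 3.1 (np.float64(0.08), [0.0, 0.58, -0.08, 2.48, 2.71, 0.46, -1.42])
turn -1.6 (np.float64(0.07), [0.32, 0.62, -0.6, 2.49, 2.22, 0.65, -2.53])
real	0m44.159s
user	0m42.585s
sys	0m0.203s
```

```bash
cat > t2.py <<'E'
from ik import *
ba=-.2415
n=np.array([-.5*np.cos(ba),-.5*np.sin(ba),.866]); m=np.array([.5116,-.0592,.1647]); G=m+.042*n
def step(gp,M,q0):
    t=np.array(gp)+.019*M[:,1]
    f=lambda q:np.r_[(FK(q)[0]-t)*10,(FK(q)[1]-M).ravel(),.003*(q-q0)]
    s=least_squares(f,np.clip(q0,lo+.031,hi-.031),bounds=(lo+.03,hi-.03),max_nfev=200); return s.x,np.abs(s.fun[:12]).max()
if __name__=="__main__":
  for d in(30,45,60):
    for rl in(0,np.pi):
      q0=np.array([.1,.9,-.05,1.5,-.05,1.2,-1.7 if rl==0 else 1.4]); q0,_=step(G,rot(ba,60+d,rl),q0)
      for s in(1,-1):
        q=q0.copy(); out=[]
        for th in np.arange(0,2.2,.2):
            M=R.from_rotvec(s*th*n).as_matrix()@rot(ba,60+d,rl); q,e=step(G,M,q)
            if e>.02: out.append("fail %.1f"%th);break
            out.append("%.2f"%np.minimum(q-lo,hi-q).min())
        print(d,round(rl,1),"th",s,out,q.round(2).tolist())
E
python3 t2.py
```

```text
30 0 th 1 ['0.48', '0.49', '0.49', '0.48', '0.45', '0.40', '0.31', '0.16', '0.24', '0.17', '0.08'] [-0.65, 0.84, 0.34, 2.48, 2.1, 0.69, -2.54]
30 0 th -1 ['0.48', '0.45', '0.40', '0.34', '0.26', '0.14', '0.03', 'fail 1.4'] [0.86, 0.72, -0.8, 2.26, -0.97, 0.07, -1.8]
30 3.1 th 1 ['0.48', '0.49', '0.49', '0.48', '0.45', '0.40', '0.32', '0.18', '0.24', '0.17', '0.08'] [-0.65, 0.84, 0.33, 2.48, 2.1, 0.7, 0.6]
30 3.1 th -1 ['0.48', '0.44', '0.40', '0.34', '0.25', '0.14', '0.03', 'fail 1.4'] [0.86, 0.72, -0.8, 2.26, -0.97, 0.07, 1.34]
45 0 th 1 ['0.77', '0.77', '0.76', '0.73', '0.69', '0.63', '0.56', '0.48', '0.39', '0.28', '0.18'] [-0.72, 0.97, 0.27, 2.38, 1.67, 0.87, -2.35]
45 0 th -1 ['0.77', '0.75', '0.69', '0.55', '0.39', '0.21', '0.03', '0.03', 'fail 1.6'] [1.15, 1.0, -1.08, 2.26, -0.97, 0.07, -1.73]
45 3.1 th 1 ['0.77', '0.77', '0.76', '0.73', '0.69', '0.63', '0.56', '0.48', '0.39', '0.28', '0.18'] [-0.71, 0.97, 0.25, 2.38, 1.67, 0.89, 0.79]
45 3.1 th -1 ['0.77', '0.75', '0.70', '0.56', '0.40', '0.23', '0.03', '0.03', 'fail 1.6'] [1.15, 1.0, -1.08, 2.26, -0.97, 0.07, 1.41]
60 0 th 1 ['0.85', '0.83', '0.82', '0.83', '0.85', '0.83', '0.74', '0.65', '0.54', '0.43', '0.31'] [-0.72, 1.1, 0.18, 2.25, 1.38, 1.11, -2.23]
60 0 th -1 ['0.85', '0.81', '0.68', '0.55', '0.40', '0.24', '0.06', '0.03', '0.03', 'fail 1.8'] [1.33, 1.34, -1.25, 2.26, -0.97, 0.07, -1.62]
60 3.1 th 1 ['0.85', '0.83', '0.82', '0.83', '0.85', '0.83', '0.74', '0.65', '0.54', '0.43', '0.31'] [-0.71, 1.1, 0.17, 2.25, 1.38, 1.13, 0.91]
60 3.1 th -1 ['0.85', '0.82', '0.69', '0.56', '0.41', '0.25', '0.07', '0.03', '0.03', 'fail 1.8'] [1.33, 1.34, -1.25, 2.26, -0.97, 0.07, 1.52]
```

```bash
python3 - <<'E'
from h import *
delta([.5,.275,.17],rot(.1115,85))
E
```

```text
row [0.0315, 0.0206, 0.0457, -0.0112, -0.0028, -0.1207] len 0.059 deg 21.8
```

```bash
python3 -m handwheel '[[[0.031,0.021,0.046,-0.011,-0.003,-0.12],[0.031,0.021,0.046,-0.011,-0.003,-0.12],[0.031,0.021,0.046,-0.011,-0.003,-0.12],[0.031,0.021,0.046,-0.011,-0.003,-0.12],[0.031,0.021,0.046,-0.011,-0.003,-0.12],[0.031,0.021,0.046,-0.011,-0.003,-0.12],[0.031,0.021,0.046,-0.011,-0.003,-0.12]]]' 0.2; python3 - <<'E'
from log import *
show(); add(); delta([.506,.281,.10],rot(.1115,85))
cv2.imwrite("pics/side1.png",cv2.cvtColor(snapshot("side"),cv2.COLOR_RGB2BGR));cv2.imwrite("pics/top1.png",cv2.cvtColor(snapshot("top"),cv2.COLOR_RGB2BGR))
E
```

```text
clock: 3.88
tool_pos: [0.501, 0.2731, 0.1514]
eef_rot: [-0.007, 0.706, -0.704, 0.071]
contact_force: [-1.5, 0.1, -0.2]
opening: 0.595
t 3.88 tcp [0.501  0.2731 0.1514] gp [0.4993 0.273  0.1704] y [ 0.09   0.008 -0.996] z [ 0.11  -0.994  0.002] q [-0.5, 0.713, -0.176, 1.896, 0.35, 0.487, -2.395] F [-1.46  0.13 -0.25] M [ 0.001  0.118 -0.033] op 0.595
row [-0.001, 0.0707, -0.0074, -0.0007, -0.0002, -0.0011] len 0.071 deg 0.2
```

```bash
python3 - <<'E'
from h import *
delta([.505,.281,.047],rot(.1115,85))
E
python3 -m handwheel '[[[-0.001,0.04,-0.007,0,0,0],[-0.001,0.07,-0.007,0,0,0],[-0.001,0.07,-0.007,0,0,0]]]'
python3 - <<'E'
from h import *
show();delta([.505,.281,.047],rot(.1115,85))
s=snapshot("side")[270:350,160:270];t=snapshot("top")[180:260,130:230]
f=lambda a,k:cv2.resize(cv2.cvtColor(a,cv2.COLOR_RGB2BGR),None,fx=k,fy=k,interpolation=2)
a=f(s,3.6);b=f(t,3.6);h=min(a.shape[0],b.shape[0]);cv2.imwrite("pics/c2.png",np.hstack([a[:h],b[:h]]))
E
```

```text
row [0.0033, 0.1235, -0.0058, -0.0009, 0.0014, -0.0007] len 0.124 deg 0.3
clock: 4.23
tool_pos: [0.5034, 0.2821, 0.0773]
eef_rot: [0.013, -0.704, 0.706, -0.071]
contact_force: [0.6, -0.4, -0.8]
opening: 0.601
t 4.23 tcp [0.5034 0.2821 0.0773] gp [0.5018 0.2821 0.0963] y [ 0.082  0.003 -0.997] z [ 0.118 -0.993  0.007] q [-0.549, 0.843, -0.115, 1.906, 0.391, 0.351, -2.44] F [ 0.55 -0.44 -0.84] M [-0.011  0.11  -0.039] op 0.601
row [0.0009, 0.0493, 0.001, -0.0021, 0.0023, 0.0016] len 0.049 deg 0.6
```

View pics/c2.png

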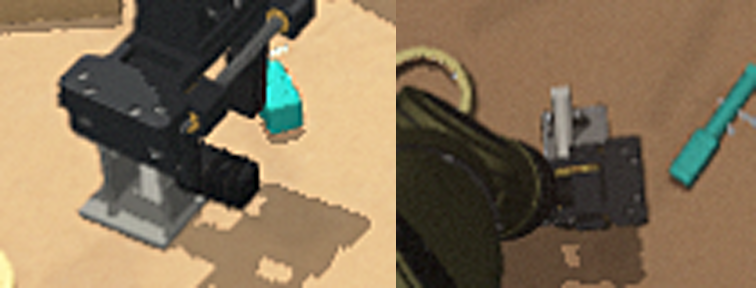

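```bash
python3 -m handwheel '[[[0.001,0.025,0.001,-0.002,0.002,0.001],[0.001,0.049,0.001,-0.002,0.002,0.001],[0.001,0.049,0.001,-0.002,0.002,0.001]]]'
python3 -m handwheel '[[[0,0,0,0,0,0],[0,0,0,0,0,0],[0,0,0,0,0,0],[0,0,0,0,0,0],[0,0,0,0,0,0],[0,0,0,0,0,0]]]' -1 40
python3 -c "
from h import *;show()"
```

```text
clock: 4.58
tool_pos: [0.5101, 0.281, 0.032]
eef_rot: [-0.006, 0.708, -0.702, 0.07]
contact_force: [0.3, 0.0, -0.3]
opening: 0.599
clock: 5.08
tool_pos: [0.5121, 0.2815, 0.0342]
eef_rot: [-0.004, 0.709, -0.701, 0.07]
contact_force: [-0.0, -0.2, 6.1]
opening: 0.273
t 5.08 tcp [0.5121 0.2815 0.0342] gp [0.5103 0.2812 0.0531] y [ 0.093  0.016 -0.996] z [ 0.106 -0.994 -0.007] q [-0.56, 0.921, -0.074, 1.909, 0.411, 0.246, -2.463] F [-0.03 -0.19  6.15] M [-0.013  0.028 -0.006] op 0.273
```

```bash
python3 - <<'E'
from h import *
M=R.from_quat(r.get_state()["eef_rot"]).as_matrix(); np.save("Mg.npy",M); print((M.T@[0,0,.1]).round(3), (M.T@[0,0,1]).round(3))
E
python3 -m handwheel '[[[0.01,-0.04,0,0,0,0],[0.01,-0.08,0,0,0,0],[0.011,-0.12,0,0,0,0],[0.014,-0.15,0,0,0,0],[0.014,-0.15,0,0,0,0]]]' - 50
python3 - <<'E'
from h import *
show()
ba=-.2415;n=np.array([-.5*np.cos(ba),-.5*np.sin(ba),.866]); m=np.array([.5116,-.0592,.1647])
delta(m+.17*n,rot(ba,144.6))
cv2.imwrite("pics/side3.png",cv2.cvtColor(snapshot("side"),cv2.COLOR_RGB2BGR))
E
```

```text
[-0.009 -0.1   -0.001] [-0.094 -0.996 -0.007]
clock: 5.5
tool_pos: [0.4855, 0.279, 0.1868]
eef_rot: [-0.002, 0.711, -0.7, 0.073]
contact_force: [-0.2, -0.5, -1.9]
opening: 0.27
t 5.5 tcp [0.4855 0.279  0.1868] gp [0.4836 0.2786 0.2057] y [ 0.098  0.021 -0.995] z [ 0.107 -0.994 -0.01 ] q [-0.502, 0.644, -0.205, 1.91, 0.333, 0.53, -2.407] F [-0.19 -0.54 -1.86] M [ 0.05   0.193 -0.031] op 0.27
row [0.0923, -0.1272, 0.3036, -0.0449, 0.1071, -0.3311] len 0.342 deg 63.2
```

```bash
python3 -m handwheel '[[[0.092,-0.127,0.304,-0.045,0.107,-0.331],[0.092,-0.127,0.304,-0.045,0.107,-0.331],[0.092,-0.127,0.304,-0.045,0.107,-0.331],[0.092,-0.127,0.304,-0.045,0.107,-0.331],[0.092,-0.127,0.304,-0.045,0.107,-0.331],[0.092,-0.127,0.304,-0.045,0.107,-0.331],[0.092,-0.127,0.304,-0.045,0.107,-0.331],[0.092,-0.127,0.304,-0.045,0.107,-0.331],[0.092,-0.127,0.304,-0.045,0.107,-0.331],[0.092,-0.127,0.304,-0.045,0.107,-0.331],[0.092,-0.127,0.304,-0.045,0.107,-0.331],[0.092,-0.127,0.304,-0.045,0.107,-0.331]]]'
python3 - <<'E'
from h import *
show()
ba=-.2415;n=np.array([-.5*np.cos(ba),-.5*np.sin(ba),.866]); m=np.array([.5116,-.0592,.1647])
delta(m+.17*n,rot(ba,144.6))
for c in("side","top"):cv2.imwrite(f"pics/{c}4.png",cv2.cvtColor(snapshot(c),cv2.COLOR_RGB2BGR))
f=lambda c,x,y:cv2.resize(cv2.imread(f"pics/{c}4.png")[y:y+140,x:x+110],None,fx=3.5,fy=3.5,interpolation=2)
cv2.imwrite("pics/c4.png",np.hstack([f("side",240,110),f("top",225,140)]))
E
```

```text
clock: 6.55
tool_pos: [0.4134, -0.0352, 0.2966]
eef_rot: [-0.248, 0.66, -0.585, -0.4]
contact_force: [-0.2, 0.7, -1.8]
opening: 0.267
t 6.55 tcp [ 0.4134 -0.0352  0.2966] gp [ 0.4285 -0.0389  0.3075] y [-0.796  0.191 -0.574] z [-0.237 -0.971  0.005] q [0.239, 0.868, -0.324, 1.45, -0.027, 1.779, -1.904] F [-0.18  0.7  -1.79] M [-0.124 -0.972 -0.013] op 0.267
row [0.0032, -0.003, -0.0002, -0.0015, -0.0009, 0.0019] len 0.004 deg 0.5
```

View pics/c4.png

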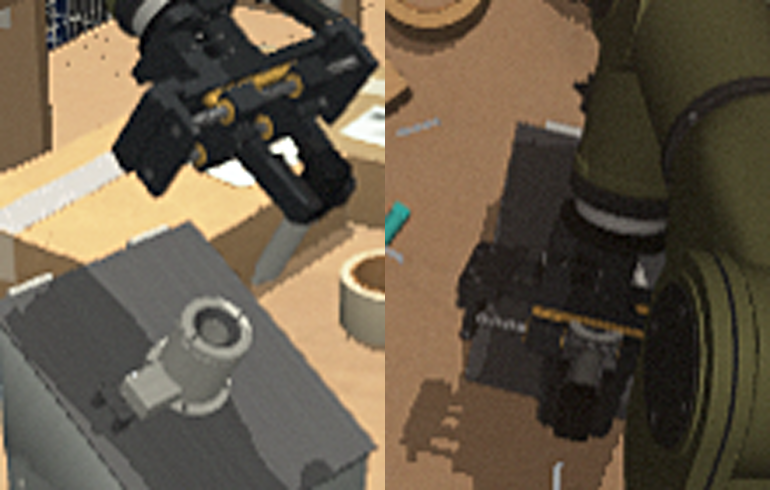

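```bash
python3 - <<'E'
from h import *
ba=-.2415;n=np.array([-.5*np.cos(ba),-.5*np.sin(ba),.866]); m=np.array([.5116,-.0592,.1647])
st=r.get_state();M=R.from_quat(st["eef_rot"]).as_matrix();gp=st["tool_pos"]-.019*M[:,1]
kx=M@np.load("Mg.npy").T@np.array([np.cos(.106),np.sin(.106),0]); print("kx",kx,-n)
k=lambda P,o:((proj("side",P)-o)*3.5).round(0).tolist()
o=np.array([240,110])
print("key pts crop",[k(gp+s*kx,o)[0] for s in(0,.022,.05,.096)]); print("lock",[k(m-s*n,o)[0] for s in(-.12,-.074,0,.03,.066)])
def rim(c):
    ex=np.array([.866*np.cos(ba),.866*np.sin(ba),.5]);ey=np.array([-np.sin(ba),np.cos(ba),0])
    return [k(m+.017*(np.cos(t)*ex+np.sin(t)*ey),o)[0] for t in(0,1.57,3.14,4.71)]
print(rim("side"))
im=cv2.resize(cv2.imread("pics/side4.png")[150:220,280:340],None,fx=8,fy=8,interpolation=2);cv2.imwrite("pics/c5.png",im)
E
```

```text
kx [ 0.48135348 -0.12149993 -0.86806486] [ 0.48549016 -0.11957968 -0.866     ]
key pts crop [[310.0, 179.0], [297.0, 201.0], [281.0, 227.0], [256.0, 269.0]]
lock [[281.0, 222.0], [255.0, 264.0], [217.0, 325.0], [203.0, 349.0], [187.0, 375.0]]
[[203.0, 308.0], [200.0, 333.0], [232.0, 343.0], [234.0, 317.0]]
```

View pics/c5.png

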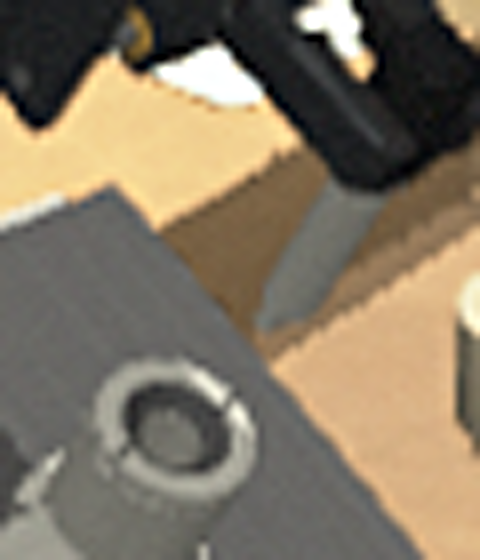

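Both views show the key held parallel to the lock axis. Its tip in the side view is at (313.7,190.6) against a predicted (313,187), so the key sits a few mm toward the fingertips in the jaws. I'll solve for that in-plane offset.

```bash
cat > tipfit.py <<'E'
from h import *
from scipy.optimize import least_squares
ba=-.2415;n=np.array([-.5*np.cos(ba),-.5*np.sin(ba),.866]); m=np.array([.5116,-.0592,.1647])
Mg=np.load("Mg.npy"); kl=Mg.T@np.array([np.cos(.106),np.sin(.106),0]); vl=np.cross(kl,[0,0,1]); vl*=np.sign(vl[1])
if __name__=="__main__":
    st=r.get_state();M=R.from_quat(st["eef_rot"]).as_matrix();gp=st["tool_pos"]-.019*M[:,1]; kx=M@kl; v=M@vl
    tip=np.array([268,325])/8+[280,150]; ax=[np.array([351,199])/8+[280,150],np.array([308,270])/8+[280,150]]
    def f(w):
        u,b,t=w; d=kx*np.cos(t)+v*np.sin(t); T=gp+u*kx+b*v; a=proj("side",[T,T-.03*d,T-.06*d]); e=a[2]-a[0]; e/=np.linalg.norm(e); nn=np.array([-e[1],e[0]])
        return np.r_[a[0]-tip,[(p-a[0])@nn for p in ax]]
    s=least_squares(f,[.096,0,0]);print(s.x,s.fun.round(2)); print("mouth reproj err px (obs-pred)",np.array([302.2,203.5])-proj("side",m)[0])
    s2=least_squares(lambda w:f([w[0],w[1],0]),[.096,0]);print(s2.x,s2.fun.round(2))
E
python3 tipfit.py
```

```text
[ 0.1040408   0.0065709  -0.02329187] [ 0.12  0.08 -0.12  0.26]
mouth reproj err px (obs-pred) [0.09091725 0.58124899]
[0.10370787 0.00730961] [0.36 0.22 0.17 0.24]
```

```bash
cat > ins.py <<'E'
import sys
from tipfit import *
M=rot(ba,144.6); 
st=r.get_state();M0=R.from_quat(st["eef_rot"]).as_matrix();g=st["tool_pos"]-.019*M0[:,1];T=g+M0@(.104*kl+.006*vl)
e=T-m; print("tip depth",-(e@n).round(4),"lateral up-slope",(e@np.array([.866*np.cos(ba),.866*np.sin(ba),.5])).round(4),"y",(e@np.array([-np.sin(ba),np.cos(ba),0])).round(4), "axis err",np.arccos(-(M0@kl)@n).round(3))
if len(sys.argv)>1: delta(m-float(sys.argv[1])*n-M@(.104*kl+.006*vl),M)
print("tool dir of -n:",(M0.T@-n).round(3)); show()
E
python3 ins.py -0.012
```

```text
tip depth -0.0635 lateral up-slope -0.0086 y -0.0001 axis err 0.008
row [-0.0521, -0.0035, 0.0, -0.0018, -0.0006, 0.0014] len 0.052 deg 0.4
tool dir of -n: [-0.996  0.09  -0.003]
t 6.65 tcp [ 0.4134 -0.0349  0.2977] gp [ 0.4285 -0.0385  0.3086] y [-0.795  0.19  -0.576] z [-0.236 -0.972  0.005] q [0.238, 0.866, -0.325, 1.45, -0.027, 1.78, -1.904] F [ 0.63  0.03 -1.34] M [-0.13  -0.901 -0.022] op 0.265
```

```bash
python3 -m handwheel '[[[-0.026,-0.002,0,0,0,0],[-0.052,-0.0035,0,-0.002,-0.001,0.001],[-0.052,-0.0035,0,-0.002,-0.001,0.001],[-0.052,-0.0035,0,-0.002,-0.001,0.001]]]'; python3 ins.py 0.0
python3 - <<'E'
from h import *
s=cv2.cvtColor(snapshot("side"),cv2.COLOR_RGB2BGR);cv2.imwrite("pics/side6.png",s);cv2.imwrite("pics/c6.png",cv2.resize(s[160:230,270:340],None,fx=8,fy=8,interpolation=2))
E
```

```text
clock: 6.98
tool_pos: [0.445, -0.0436, 0.257]
eef_rot: [-0.247, 0.663, -0.584, -0.399]
contact_force: [0.1, 0.3, -0.3]
opening: 0.269
tip depth -0.0119 lateral up-slope -0.0004 y -0.0009 axis err 0.007
row [-0.0119, 0.001, -0.0008, 0.0004, -0.0002, 0.001] len 0.012 deg 0.2
tool dir of -n: [-0.996  0.091 -0.001]
t 6.98 tcp [ 0.445  -0.0436  0.257 ] gp [ 0.4601 -0.0473  0.268 ] y [-0.793  0.196 -0.577] z [-0.24  -0.971 -0.   ] q [0.235, 0.956, -0.314, 1.359, -0.006, 1.781, -1.89] F [ 0.07  0.31 -0.33] M [-0.153 -0.973 -0.015] op 0.269
```

View pics/c6.png

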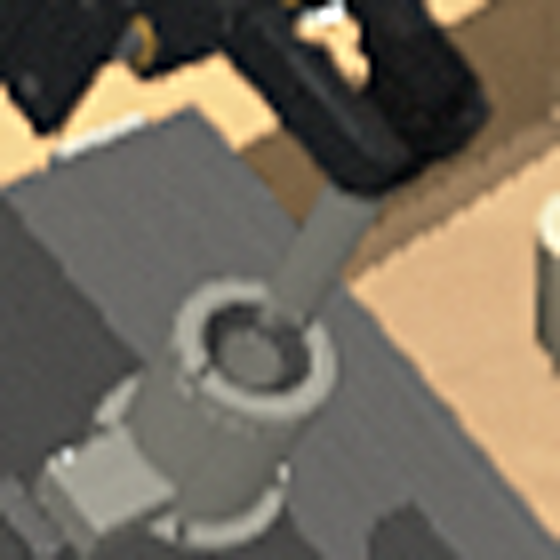

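```bash
python3 -m handwheel '[[[-0.006,-0.0005,-0.001,0,0,0],[-0.011,0,-0.001,0,0,0.001],[-0.017,0.0005,-0.001,0,0,0.001],[-0.022,0.0005,-0.001,0,0,0.001],[-0.022,0.0005,-0.001,0,0,0.001]]]'; python3 ins.py 0.03
```

```text
clock: 7.45
tool_pos: [0.4575, -0.0466, 0.2379]
eef_rot: [-0.245, 0.663, -0.584, -0.399]
contact_force: [-1.2, 1.6, -1.6]
opening: 0.267
tip depth 0.011 lateral up-slope 0.0015 y -0.001 axis err 0.007
row [-0.0187, 0.0033, -0.0008, 0.0008, -0.0007, 0.0001] len 0.019 deg 0.2
tool dir of -n: [-0.996  0.094 -0.002]
t 7.45 tcp [ 0.4575 -0.0466  0.2379] gp [ 0.4726 -0.0504  0.2489] y [-0.791  0.198 -0.579] z [-0.242 -0.97   0.   ] q [0.233, 0.994, -0.309, 1.321, 0.003, 1.778, -1.886] F [-1.19  1.59 -1.57] M [-0.074 -0.94  -0.007] op 0.267
```

```bash
python3 -m handwheel '[[[-0.005,0.0005,0,0,0,0],[-0.01,0.001,0,0,0,0],[-0.015,0.0015,0,0,0,0],[-0.02,0.002,0,0,0,0]]]'; python3 ins.py 0.05
```

```text
clock: 7.78
tool_pos: [0.4666, -0.0477, 0.2218]
eef_rot: [-0.247, 0.664, -0.583, -0.399]
contact_force: [-4.2, 5.3, -0.9]
opening: 0.266
tip depth 0.0296 lateral up-slope 0.001 y 0.0004 axis err 0.007
row [-0.0203, 0.0031, 0.0004, 0.001, 0.0002, 0.0008] len 0.021 deg 0.2
tool dir of -n: [-0.996  0.092  0.001]
t 7.78 tcp [ 0.4666 -0.0477  0.2218] gp [ 0.4816 -0.0515  0.2328] y [-0.792  0.198 -0.577] z [-0.241 -0.97  -0.002] q [0.229, 1.027, -0.307, 1.291, 0.01, 1.778, -1.881] F [-4.23  5.28 -0.94] M [ 0.804 -0.239 -0.551] op 0.266
```

```bash
python3 -m handwheel '[[[-0.005,0.0015,-0.001,0,0,0],[-0.01,0.002,-0.001,0,0,0],[-0.014,0.0025,-0.001,0,0,0],[-0.018,0.003,-0.001,0,0,0],[-0.018,0.003,-0.001,0,0,0]]]'; python3 ins.py 0.053
```

```text
clock: 8.2
tool_pos: [0.4757, -0.0495, 0.2037]
eef_rot: [-0.245, 0.664, -0.584, -0.398]
contact_force: [-0.0, 4.2, -3.5]
opening: 0.266
tip depth 0.0498 lateral up-slope 0.0004 y 0.0007 axis err 0.007
row [-0.0031, 0.0005, 0.0008, 0.0011, -0.0004, -0.0004] len 0.003 deg 0.2
tool dir of -n: [-0.995  0.095 -0.001]
t 8.2 tcp [ 0.4757 -0.0495  0.2037] gp [ 0.4907 -0.0532  0.2147] y [-0.79   0.198 -0.58 ] z [-0.243 -0.97  -0.001] q [0.226, 1.06, -0.303, 1.262, 0.017, 1.771, -1.879] F [-0.04  4.23 -3.53] M [ 0.536 -1.229 -0.601] op 0.266
```

```bash
python3 -m handwheel '[[[-0.002,0,-0.001,0,0,0],[-0.004,0.0005,-0.001,0,0,0],[-0.004,0.0005,-0.001,0,0,0]]]'; python3 ins.py; python3 -m handwheel '[[[0,0,0,0,0,0],[0,0,0,0,0,0],[0,0,0,0,0,0],[0,0,0,0,0,0],[0,0,0,0,0,0],[0,0,0,0,0,0],[0,0,0,0,0,0],[0,0,0,0,0,0]]]' 0.3; python3 ins.py
```

```text
clock: 8.45
tool_pos: [0.4774, -0.0496, 0.2009]
eef_rot: [-0.245, 0.663, -0.584, -0.398]
contact_force: [-0.9, 4.9, -1.8]
opening: 0.264
tip depth 0.053 lateral up-slope 0.0004 y 0.0009 axis err 0.007
tool dir of -n: [-0.995  0.095 -0.002]
t 8.45 tcp [ 0.4774 -0.0496  0.2009] gp [ 0.4924 -0.0533  0.212 ] y [-0.79   0.197 -0.58 ] z [-0.242 -0.97   0.001] q [0.224, 1.066, -0.302, 1.256, 0.019, 1.772, -1.879] F [-0.86  4.92 -1.79] M [ 0.422 -0.735 -0.547] op 0.264
clock: 9.12
tool_pos: [0.4773, -0.0497, 0.2013]
eef_rot: [-0.245, 0.663, -0.584, -0.399]
contact_force: [0.5, -0.2, 0.3]
opening: 0.652
tip depth 0.0527 lateral up-slope 0.0005 y 0.0008 axis err 0.007
tool dir of -n: [-0.995  0.095 -0.002]
t 9.12 tcp [ 0.4773 -0.0497  0.2013] gp [ 0.4923 -0.0534  0.2123] y [-0.79   0.197 -0.58 ] z [-0.242 -0.97   0.001] q [0.225, 1.065, -0.302, 1.256, 0.019, 1.773, -1.879] F [ 0.46 -0.18  0.33] M [-0.146 -0.787  0.026] op 0.652
```

```bash
python3 -m handwheel '[[[0,-0.04,0,0,0,0],[0.0,-0.08,0,0,0,0],[0.03,-0.12,0,0,0,0],[0.05,-0.15,0,0,0,0],[0.05,-0.15,0,0,0,0]]]'; python3 - <<'E'
from tipfit import *
s=cv2.cvtColor(snapshot("side"),cv2.COLOR_RGB2BGR);cv2.imwrite("pics/side7.png",s)
t=cv2.cvtColor(snapshot("top"),cv2.COLOR_RGB2BGR);cv2.imwrite("pics/top7.png",t)
f=lambda a,x,y:cv2.resize(a[y:y+75,x:x+60],None,fx=6.5,fy=6.5,interpolation=2)
cv2.imwrite("pics/c7.png",np.hstack([f(s,270,155),f(t,255,190)]))
o=np.array([270,155]);print("axis pts crop",[((proj("side",m+a*n)[0]-o)*6.5).round().tolist() for a in(0,.021,.046,.071)],"top",[((proj("top",m+a*n)[0]-[255,190])*6.5+[390,0]).round().tolist() for a in(0,.021,.046,.071)])
E
```

```text
clock: 9.53
tool_pos: [0.5555, -0.0808, 0.3156]
eef_rot: [-0.202, 0.663, -0.61, -0.383]
contact_force: [-1.0, -5.0, -0.9]
opening: 0.648
axis pts crop [[209.0, 311.0], [228.0, 280.0], [251.0, 242.0], [276.0, 202.0]] top [[595.0, 255.0], [590.0, 273.0], [584.0, 295.0], [578.0, 319.0]]
```

View pics/c7.png

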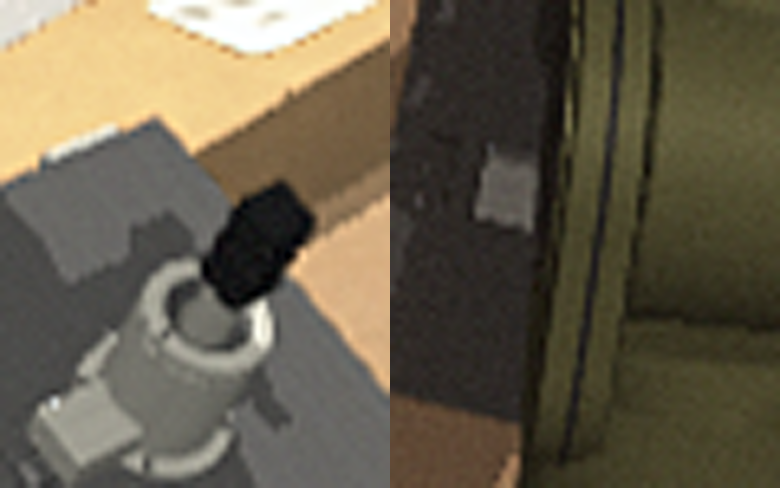

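The side view shows the key standing upright in the lock by itself, handle centre at (258,243) in the crop, matching the expected standing pose. The arm hides it in the top view. Now I plan the regrasp.

```bash
python3 - <<'E'
from tipfit import *
show(); print(r.get_state()["qd"].round(2)); delta(m+.13*n,rot(ba,100))
E
```

```text
t 9.63 tcp [ 0.5571 -0.0679  0.3166] gp [ 0.571  -0.0714  0.329 ] y [-0.734  0.188 -0.653] z [-0.243 -0.97  -0.006] q [0.136, 1.018, -0.098, 0.883, -0.081, 2.087, -1.774] F [0.84 0.49 1.4 ] M [ 0.008 -0.671 -0.06 ] op 0.648
[ 0.    0.05 -0.11  0.08 -0.06 -0.02  0.07]
row [0.0309, 0.1246, 0.0032, 0.0023, -0.0, 0.2179] len 0.128 deg 39.2
```

```bash
cat > pose.py <<'E'
from tipfit import *
def tool(th,d): return R.from_rotvec(th*n).as_matrix()@rot(ba,60+d)
E
python3 - <<'E'
from pose import *
from t2 import step
q=r.get_state()["q"]
for d in(30,40,50):
    qq=q.copy()
    for k in np.linspace(0,1.57,6):
        M=tool(k,d); G=m+.05*n-.09*M[:,1]; qq,e=step(G,M,qq)
    print(d,"pre",qq.round(2),round(e,4)); M=tool(1.57,d); q1,e=step(m+.05*n,M,qq); print("grasp",q1.round(2),round(e,4),"tcp pre",(m+.05*n-.071*M[:,1]).round(3),"y",M[:,1].round(2),"z",M[:,2].round(2))
    for th in(1.9,1.4,1,.5,0,-.5,-.9): q1,e=step(m+.045*n,tool(th,d),q1); print("   ",th,round(e,4),np.minimum(q1-lo if 0 else q1-np.array([-3.01,-.46,-1.47,.13,-1,.04,-2.66]),np.array([3.01,2.08,1.51,2.56,4.14,2.09,2.66])-q1).min().round(2))
for th in(.8,1.57): M=tool(th,40); delta(m+.05*n-.09*M[:,1],M)
E
```

```text
30 pre [-0.56  0.55 -0.04  2.25  1.13  0.84 -1.97] 0.0
grasp [-0.42  0.71 -0.02  2.29  1.45  0.74 -2.22] 0.0 tcp pre [ 0.466 -0.011  0.261] y [ 0.3  -0.59 -0.75] z [ 0.84 -0.21  0.5 ]
    1.9 0.0 0.13
    1.4 0.0 0.33
    1 0.0 0.45
    0.5 0.0 0.51
    0 0.0 0.45
    -0.5 0.0 0.36
    -0.9 0.0 0.16
40 pre [-0.58  0.67 -0.08  2.13  1.02  1.04 -1.94] 0.0
grasp [-0.47  0.78 -0.03  2.2   1.25  0.91 -2.11] 0.0 tcp pre [ 0.472 -0.002  0.255] y [ 0.22 -0.72 -0.66] z [ 0.84 -0.21  0.5 ]
    1.9 0.0 0.21
    1.4 0.0 0.44
    1 0.0 0.58
    0.5 0.0 0.65
    0 0.0 0.61
    -0.5 0.0 0.58
    -0.9 0.0 0.38
50 pre [-0.6   0.79 -0.09  2.    0.94  1.22 -1.92] 0.0
grasp [-0.49  0.87 -0.04  2.09  1.12  1.08 -2.04] 0.0 tcp pre [0.478 0.005 0.248] y [ 0.13 -0.82 -0.56] z [ 0.84 -0.21  0.5 ]
    1.9 0.0 0.3
    1.4 0.0 0.56
    1 0.0 0.71
    0.5 0.0 0.74
    0 0.0 0.71
    -0.5 0.0 0.71
    -0.9 0.0 0.58
row [0.0117, 0.0836, -0.0298, 0.2261, -0.1313, 0.2054] len 0.09 deg 59.8
row [0.0176, 0.1149, -0.0425, 0.4402, -0.2571, 0.1694] len 0.124 deg 96.7
```

```bash
python3 - <<'E'
from pose import *
for th in(.8,): M=tool(th,40); delta(m+.05*n-.12*M[:,1],M)
E
python3 -m handwheel '[[[0.012,0.03,-0.02,0.226,-0.131,0.205],[0.012,0.05,-0.03,0.226,-0.131,0.205],[0.012,0.05,-0.03,0.226,-0.131,0.205],[0.012,0.05,-0.03,0.226,-0.131,0.205],[0.012,0.05,-0.03,0.226,-0.131,0.205],[0.012,0.05,-0.03,0.226,-0.131,0.205],[0.012,0.05,-0.03,0.226,-0.131,0.205],[0.012,0.05,-0.03,0.226,-0.131,0.205],[0.012,0.05,-0.03,0.226,-0.131,0.205],[0.012,0.05,-0.03,0.226,-0.131,0.205]]]' 0.2
python3 - <<'E'
from pose import *
show()
M=tool(1.57,40); delta(m+.05*n-.09*M[:,1],M)
E
```

```text
row [0.0318, 0.0662, -0.0437, 0.2261, -0.1313, 0.2054] len 0.086 deg 59.8
clock: 10.47
tool_pos: [0.5155, -0.0233, 0.2903]
eef_rot: [0.228, -0.524, 0.817, -0.071]
contact_force: [-0.4, 0.8, -1.0]
opening: 0.598
t 10.47 tcp [ 0.5155 -0.0233  0.2903] gp [ 0.5178 -0.015   0.3072] y [-0.123 -0.44  -0.889] z [ 0.448 -0.824  0.346] q [-0.203, 0.593, -0.152, 1.724, 0.51, 1.175, -1.755] F [-0.41  0.82 -1.01] M [ 0.44  -0.048  0.03 ] op 0.598
row [0.0207, 0.0274, -0.049, 0.1607, -0.183, -0.0008] len 0.06 deg 43.8
```

```bash
python3 -m handwheel '[[[0.02,0,-0.045,0.16,-0.183,0],[0.02,0.01,-0.049,0.16,-0.183,0],[0.021,0.027,-0.049,0.16,-0.183,0],[0.021,0.027,-0.049,0.16,-0.183,0],[0.021,0.027,-0.049,0.16,-0.183,0],[0.021,0.027,-0.049,0.16,-0.183,0],[0.021,0.027,-0.049,0.16,-0.183,0],[0.021,0.027,-0.049,0.16,-0.183,0]]]'
python3 - <<'E'
from pose import *
show()
M=tool(1.57,40); delta(m+.05*n-.06*M[:,1],M); delta(m+.05*n,M)
s=cv2.cvtColor(snapshot("side"),cv2.COLOR_RGB2BGR)
cv2.imwrite("pics/c8.png",cv2.resize(s[110:240,230:350],None,fx=4,fy=4,interpolation=2))
E
```

```text
clock: 11.13
tool_pos: [0.4742, -0.0047, 0.2548]
eef_rot: [0.422, -0.267, 0.825, -0.265]
contact_force: [-0.1, 0.0, 0.9]
opening: 0.601
t 11.13 tcp [ 0.4742 -0.0047  0.2548] gp [0.4702 0.0089 0.2675] y [ 0.212 -0.717 -0.664] z [ 0.838 -0.216  0.501] q [-0.532, 0.653, -0.129, 2.128, 1.028, 1.074, -1.943] F [-0.1   0.01  0.94] M [0.647 0.149 0.003] op 0.601
row [-0.0003, 0.0277, -0.0022, 0.0014, -0.0022, 0.0011] len 0.028 deg 0.5
row [-0.0005, 0.0877, -0.0019, 0.0014, -0.0022, 0.0011] len 0.088 deg 0.5
```

View pics/c8.png

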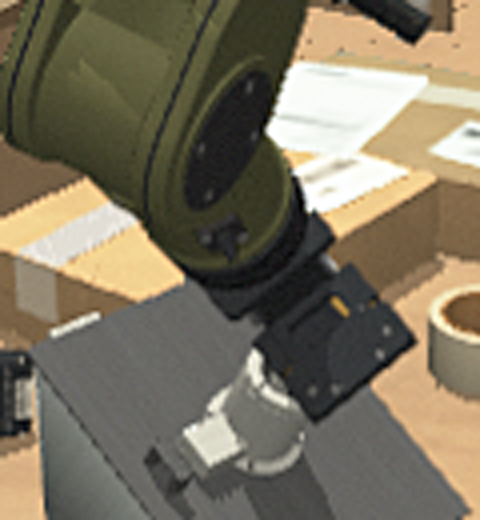

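```bash
python3 -m handwheel '[[[0,0.03,-0.002,0.001,-0.002,0.001],[0,0.06,-0.002,0.001,-0.002,0.001],[0,0.087,-0.002,0.001,-0.002,0.001],[0,0.087,-0.002,0.001,-0.002,0.001],[0,0.087,-0.002,0.001,-0.002,0.001]]]'
python3 -m handwheel '[[[0,0,0,0,0,0],[0,0,0,0,0,0],[0,0,0,0,0,0],[0,0,0,0,0,0],[0,0,0,0,0,0],[0,0,0,0,0,0]]]' -1 20
python3 - <<'E'
from pose import *
show();M=tool(1.57,40); delta(m+.05*n,M)
E
```

```text
clock: 11.6
tool_pos: [0.4921, -0.0689, 0.197]
eef_rot: [0.422, -0.266, 0.825, -0.266]
contact_force: [1.3, 0.4, 1.0]
opening: 0.598
clock: 12.1
tool_pos: [0.4918, -0.0664, 0.1974]
eef_rot: [0.423, -0.265, 0.824, -0.269]
contact_force: [-1.4, 1.6, 2.3]
opening: 0.271
t 12.1 tcp [ 0.4918 -0.0664  0.1974] gp [ 0.4876 -0.0528  0.21  ] y [ 0.22  -0.715 -0.664] z [ 0.839 -0.208  0.502] q [-0.437, 0.763, -0.068, 2.202, 1.257, 0.935, -2.101] F [-1.38  1.58  2.33] M [ 0.578  0.213 -0.126] op 0.271
row [-0.0006, 0.0015, -0.0012, -0.0005, -0.0007, -0.0006] len 0.002 deg 0.2
```

```bash
cat > turn.py <<'E'
from pose import *
st=r.get_state();M0=R.from_quat(st["eef_rot"]).as_matrix();nt=M0.T@n;c=np.array([0,-.019,0])
g=st["tool_pos"]-.019*M0[:,1];e=g-m
x=np.array([.866*np.cos(ba),.866*np.sin(ba),.5]);y=np.array([-np.sin(ba),np.cos(ba),0]); F=st["contact_force"]
z0=tool(1.57,40)[:,2]; zz=M0[:,2]; th=np.arctan2(np.cross(z0,zz)@n,z0@zz)
print("t",round(st["clock"],2),"key angle %.3f"%th,"gp h %.4f x %.4f y %.4f"%(e@n,e@x,e@y),"F n %.1f x %.1f y %.1f"%(F@n,F@x,F@y),"Mom n %.2f"%(st["moment"]@n),"op",round(st["opening"],3),"nt",nt.round(3))
import sys
for a in sys.argv[1:]:
    a=float(a);Q=R.from_rotvec(a*nt); print(a,np.r_[c-Q.apply(c),a*nt/np.pi].round(4).tolist())
E
python3 turn.py -0.1 -0.2 -0.3 -0.4 -0.5 0.1 0.2 0.3 0.4
python3 -m handwheel '[[[0,0,0,0,0,0]]]' >/dev/null; python3 turn.py
```

```text
t 12.1 key angle -0.001 gp h 0.0516 x 0.0012 y 0.0005 F n 2.9 x -0.3 y 1.2 Mom n -0.36 op 0.271 nt [ 0.641 -0.767  0.003]
-0.1 [-0.0, -0.0, -0.0012, -0.0204, 0.0244, -0.0001]
-0.2 [-0.0002, -0.0002, -0.0024, -0.0408, 0.0488, -0.0002]
-0.3 [-0.0004, -0.0003, -0.0036, -0.0612, 0.0733, -0.0002]
-0.4 [-0.0007, -0.0006, -0.0047, -0.0816, 0.0977, -0.0003]
-0.5 [-0.0011, -0.001, -0.0058, -0.1021, 0.1221, -0.0004]
0.1 [-0.0001, -0.0, 0.0012, 0.0204, -0.0244, 0.0001]
0.2 [-0.0002, -0.0002, 0.0024, 0.0408, -0.0488, 0.0002]
0.3 [-0.0004, -0.0003, 0.0036, 0.0612, -0.0733, 0.0002]
0.4 [-0.0008, -0.0006, 0.0047, 0.0816, -0.0977, 0.0003]
t 12.18 key angle -0.001 gp h 0.0516 x 0.0012 y 0.0003 F n 2.8 x 0.3 y 0.7 Mom n -0.36 op 0.277 nt [ 0.641 -0.767  0.003]
```

```bash
python3 -m handwheel '[[[-0.001,0.001,0,0,0,0],[-0.001,0.001,0,0,0,0],[-0.001,0.001,0,0,0,0]]]' - 25 >/dev/null; python3 turn.py
python3 -m handwheel '[[[0,0,-0.0012,-0.0204,0.0244,0],[-0.0002,-0.0002,-0.0024,-0.0408,0.0488,0],[-0.0004,-0.0003,-0.0036,-0.0612,0.0733,0],[-0.0004,-0.0003,-0.0036,-0.0612,0.0733,0]]]' >/dev/null; python3 turn.py
```

```text
t 12.43 key angle -0.000 gp h 0.0509 x 0.0005 y -0.0004 F n 11.1 x -1.6 y 2.6 Mom n -0.51 op 0.268 nt [ 0.643 -0.766  0.002]
t 12.77 key angle -0.309 gp h 0.0507 x 0.0003 y -0.0006 F n 9.5 x -3.7 y 2.9 Mom n -0.75 op 0.268 nt [ 0.642 -0.766  0.002]
```

```bash
for i in 1 2; do :; done
python3 -m handwheel '[[[0.0003,-0.0003,-0.0012,-0.0204,0.0244,0],[0,-0.0004,-0.0024,-0.0408,0.0488,0],[0,-0.0004,-0.0024,-0.0408,0.0488,0]]]' >/dev/null; python3 turn.py
python3 -m handwheel '[[[0,0,-0.0012,-0.0204,0.0244,0],[-0.0002,-0.0002,-0.0024,-0.0408,0.0488,0],[-0.0002,-0.0002,-0.0024,-0.0408,0.0488,0]]]' >/dev/null; python3 turn.py
```

```text
t 13.02 key angle -0.508 gp h 0.0506 x 0.0001 y -0.0001 F n 6.1 x -4.6 y 3.2 Mom n -0.81 op 0.269 nt [ 0.642 -0.767  0.001]
t 13.27 key angle -0.707 gp h 0.0502 x 0.0003 y 0.0002 F n -0.1 x -4.3 y 3.4 Mom n -0.79 op 0.27 nt [ 0.641 -0.768  0.   ]
```

```bash
python3 -m handwheel '[[[-0.0006,0.0008,0,0,0,0],[-0.0013,0.0015,0,0,0,0],[-0.0013,0.0015,0,0,0,0]]]' >/dev/null; python3 turn.py
```

```text
t 13.52 key angle -0.699 gp h 0.0480 x 0.0004 y 0.0006 F n -1.7 x -2.9 y 1.0 Mom n -0.72 op 0.272 nt [ 0.641 -0.768  0.   ]
```

```bash
python3 -m handwheel '[[[-0.0013,0.0015,0,0,0,0],[-0.0026,0.003,0,0,0,0],[-0.0035,0.0042,0,0,0,0],[-0.0035,0.0042,0,0,0,0]]]' >/dev/null; python3 turn.py; python3 -m handwheel '[[[-0.0006,0.0008,0,0,0,0],[-0.0006,0.0008,0,0,0,0]]]' >/dev/null; python3 turn.py -.1 -.2 -.3 -.4
```

```text
t 13.85 key angle -0.700 gp h 0.0426 x 0.0004 y 0.0006 F n 0.2 x -5.3 y 2.7 Mom n -0.93 op 0.27 nt [ 0.641 -0.768  0.001]
t 14.02 key angle -0.700 gp h 0.0424 x 0.0003 y 0.0004 F n 7.5 x -4.1 y 3.5 Mom n -0.92 op 0.273 nt [ 0.642 -0.767  0.001]
-0.1 [-0.0, -0.0, -0.0012, -0.0204, 0.0244, -0.0]
-0.2 [-0.0002, -0.0002, -0.0024, -0.0409, 0.0488, -0.0001]
-0.3 [-0.0004, -0.0003, -0.0036, -0.0613, 0.0732, -0.0001]
-0.4 [-0.0007, -0.0006, -0.0047, -0.0817, 0.0976, -0.0001]
```

```bash
python3 -m handwheel '[[[0.0006,-0.0008,-0.0012,-0.0204,0.0244,0],[0.0004,-0.001,-0.0024,-0.0409,0.0488,0],[0.0002,-0.0011,-0.0036,-0.0613,0.0732,0],[-0.0001,-0.0014,-0.0047,-0.0817,0.0976,0],[-0.0001,-0.0014,-0.0047,-0.0817,0.0976,0]]]' - 40 >/dev/null; python3 turn.py
python3 -m handwheel '[[[0,0,-0.0012,-0.0204,0.0244,0],[-0.0002,-0.0002,-0.0024,-0.0409,0.0488,0],[-0.0004,-0.0003,-0.0036,-0.0613,0.0732,0],[-0.0007,-0.0006,-0.0047,-0.0817,0.0976,0],[-0.0007,-0.0006,-0.0047,-0.0817,0.0976,0]]]' >/dev/null; python3 turn.py
```

```text
t 14.43 key angle -1.108 gp h 0.0428 x -0.0002 y 0.0008 F n -0.3 x -6.7 y 4.7 Mom n -0.94 op 0.266 nt [ 0.641 -0.767 -0.001]
t 14.85 key angle -1.506 gp h 0.0429 x -0.0004 y 0.0010 F n -0.4 x -5.9 y 7.8 Mom n -1.00 op 0.269 nt [ 0.642 -0.766 -0.002]
```

```bash
python3 -m handwheel '[[[0,0,-0.0012,-0.0204,0.0244,0],[-0.0002,-0.0002,-0.0024,-0.0409,0.0488,0],[-0.0004,-0.0003,-0.0036,-0.0613,0.0732,0],[-0.0004,-0.0003,-0.0036,-0.0613,0.0732,0]]]' >/dev/null; python3 turn.py
python3 -m handwheel '[[[0,0,-0.0012,-0.0204,0.0244,0],[-0.0002,-0.0002,-0.0024,-0.0409,0.0488,0],[-0.0002,-0.0002,-0.0024,-0.0409,0.0488,0]]]' >/dev/null; python3 turn.py
python3 - <<'E'
from h import *
s=cv2.cvtColor(snapshot("side"),cv2.COLOR_RGB2BGR)
a=cv2.imread("pics/side7.png")
f=lambda a:cv2.resize(a[185:245,255:315],None,fx=6.5,fy=6.5,interpolation=2)
cv2.imwrite("pics/c9.png",np.hstack([f(a),f(s)]))
E
```

```text
t 15.18 key angle -1.805 gp h 0.0432 x -0.0008 y 0.0012 F n -1.2 x -4.2 y 9.6 Mom n -0.80 op 0.263 nt [ 0.644 -0.765 -0.003]
t 15.43 key angle -2.004 gp h 0.0434 x -0.0008 y 0.0015 F n -3.1 x -3.2 y 9.9 Mom n -0.60 op 0.267 nt [ 0.644 -0.765 -0.003]
```

View pics/c9.png

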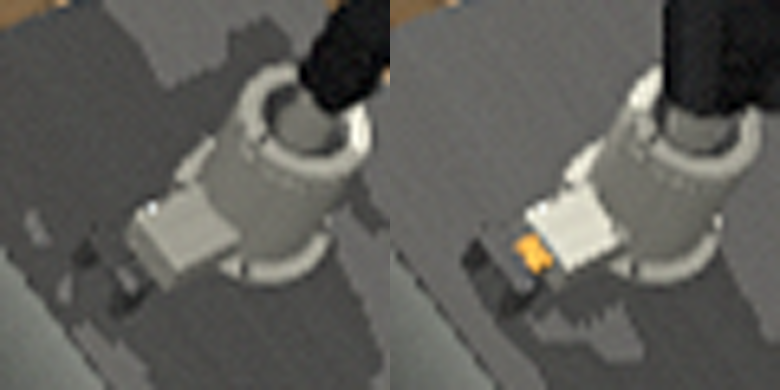

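The bolt (orange) is about halfway out, so I keep turning.

```bash
python3 -m handwheel '[[[-0.0003,0.0004,-0.0012,-0.0204,0.0244,0],[-0.0005,0.0002,-0.0024,-0.0409,0.0488,0],[-0.0005,0.0002,-0.0024,-0.0409,0.0488,0]]]' >/dev/null; python3 turn.py
python3 -m handwheel '[[[0,0,-0.0012,-0.0204,0.0244,0],[-0.0002,-0.0002,-0.0024,-0.0409,0.0488,0],[-0.0002,-0.0002,-0.0024,-0.0409,0.0488,0]]]' >/dev/null; python3 turn.py; python3 -c "
from h import *
show()"
```

```text
t 15.73 key angle -2.203 gp h 0.0434 x -0.0008 y 0.0017 F n -0.9 x -3.7 y 9.8 Mom n -0.48 op 0.262 nt [ 0.645 -0.764 -0.003]
t 15.98 key angle -2.402 gp h 0.0435 x -0.0010 y 0.0017 F n -1.6 x -2.7 y 10.1 Mom n -0.10 op 0.274 nt [ 0.646 -0.763 -0.003]
t 15.98 tcp [ 0.4923 -0.0433  0.1852] gp [ 0.49   -0.0521  0.2019] y [ 0.121  0.464 -0.878] z [-0.781 -0.502 -0.372] q [0.644, 0.719, -0.54, 2.034, -0.345, 0.471, -1.975] F [ 0.97 10.21 -2.76] M [ 1.484 -0.064  0.726] op 0.274
```

```bash
cat > bolt.py <<'E'
from h import *
ba=-.2415;y=np.array([-np.sin(ba),np.cos(ba),0]);n=np.array([-.5*np.cos(ba),-.5*np.sin(ba),.866])
s=snapshot("side")[205:245,255:300].astype(int)
k=(s[...,0]-s[...,2]>50); ys,xs=np.nonzero(k); print("orange px",k.sum(), (xs.min()+255,xs.max()+255,ys.min()+205,ys.max()+205) if k.any() else "")
m=np.array([.5116,-.0592,.1647]); a=proj("side",[m-.05*n+.05*y,m-.05*n+.068*y]); print("18mm travel px",(a[1]-a[0]).round(1)); 
if k.any():
    u=(a[1]-a[0])/np.linalg.norm(a[1]-a[0]); p=np.c_[xs,ys]@u; print("extent along travel px",(p.max()-p.min()+1).round(2))
E
python3 bolt.py; python3 -m handwheel '[[[0,0,-0.0012,-0.0204,0.0244,0],[-0.0001,-0.0001,-0.0018,-0.0306,0.0366,0],[-0.0001,-0.0001,-0.0018,-0.0306,0.0366,0]]]' >/dev/null; python3 turn.py;python3 bolt.py
```

```text
orange px 22 (np.int64(274), np.int64(279), np.int64(221), np.int64(226))
18mm travel px [-5.3  2.6]
extent along travel px 5.04
t 16.28 key angle -2.547 gp h 0.0436 x -0.0013 y 0.0017 F n -1.1 x -2.0 y 7.3 Mom n 0.60 op 0.266 nt [ 0.647 -0.763 -0.003]
orange px 22 (np.int64(274), np.int64(279), np.int64(221), np.int64(226))
18mm travel px [-5.3  2.6]
extent along travel px 5.04
```

```bash
python3 - <<'E'
from h import *
s=cv2.cvtColor(snapshot("side"),cv2.COLOR_RGB2BGR)
cv2.imwrite("pics/c10.png",cv2.resize(s[185:245,255:315],None,fx=9,fy=9,interpolation=2))
E
```

View pics/c10.png

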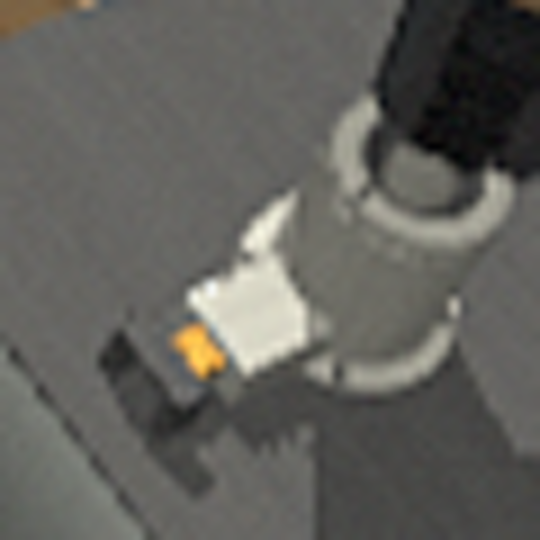

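```bash
python3 - <<'E'
from h import *
a=cv2.imread("pics/c9.png")[:,390:]; b=cv2.imread("pics/c10.png"); 
A=cv2.resize(a,(60,60),interpolation=cv2.INTER_AREA).astype(int); B=cv2.resize(b,(60,60),interpolation=cv2.INTER_AREA).astype(int)
for I in(A,B):
    w=np.clip(I[...,2]-I[...,0]-15,0,None)[30:45,12:32]; print(w.sum()); print(w[3:13,4:16])
ba=-.2415;y=np.array([-np.sin(ba),np.cos(ba),0]);n=np.array([-.5*np.cos(ba),-.5*np.sin(ba),.866]);x=np.array([.866*np.cos(ba),.866*np.sin(ba),.5])
m=np.array([.5116,-.0592,.1647])
for h in(.066,.05): 
  for s in(.027,.04,.05,.06,.07,.08): print(h,s,(proj("side",m-h*n+s*y)[0]-[255,185]).round(1),end=" ")
E
```

```text
2979
[[  0   0   0   0   0   0   5   3   3   3   3   5]
 [  0   0   0   0   0   0   0   3   3   4   4   4]
 [  0   0   0   0   0   0   3   0   1   3   5   5]
 [  0   0   0   0  55 104  88   0   0   3   3   2]
 [  0   0   0  58 135 156 139  28   0   0   2   3]
 [  0   0   0  55 136 153 149 108  11   0   1   3]
 [  0   0   0   0  62 142 153 153 106   0   0   4]
 [  0   0   0   0  10 119 150 133 107   0   0   5]
 [  0   0   0   0   0  36 110  43  12   0   0   0]
 [  0   0   0   0   0   0   0   0   0   0   0   0]]
2974
[[  0   0   0   0   0   0   4   4   6   6   3   3]
 [  0   0   0   0   0   0   0   3   5   3   4   3]
 [  0   0   0   0   0   0   1   0   1   5   5   5]
 [  0   0   0   0  53 102  87   0   0   2   4   4]
 [  0   0   0  58 136 159 138  27   0   0   2   5]
 [  0   0   0  54 136 154 150 107  15   0   2   4]
 [  0   0   0   0  60 144 154 154 105   0   0   5]
 [  0   0   0   0   8 115 151 132 108   0   0   4]
 [  0   0   0   0   0  33 107  44  13   0   0   0]
 [  0   0   0   0   0   0   2   0   0   0   0   0]]
0.066 0.027 [30.8 36. ] 0.066 0.04 [27.1 37.9] 0.066 0.05 [24.2 39.3] 0.066 0.06 [21.3 40.8] 0.066 0.07 [18.3 42.2] 0.066 0.08 [15.4 43.7] 0.05 0.027 [32.8 32.7] 0.05 0.04 [29.  34.5] 0.05 0.05 [26.1 35.9] 0.05 0.06 [23.2 37.4] 0.05 0.07 [20.2 38.9] 0.05 0.08 [17.3 40.3]
```

```bash
python3 -m handwheel '[[[0,0,0.0012,0.0204,-0.0244,0],[-0.0001,-0.0001,0.0018,0.0306,-0.0366,0],[-0.0001,-0.0001,0.0018,0.0306,-0.0366,0]]]' >/dev/null; python3 turn.py
python3 -m handwheel '[[[0,0,0,0,0,0],[0,0,0,0,0,0],[0,0,0,0,0,0],[0,0,0,0,0,0],[0,0,0,0,0,0]]]' 0.2
python3 -m handwheel '[[[0,-0.03,0,0,0,0],[0,-0.06,0,0,0,0],[0,-0.1,0,0,0,0],[0,-0.14,0,0,0,0],[0,-0.14,0,0,0,0]]]'
python3 bolt.py; python3 - <<'E'
from h import *
for c in("side","top"):cv2.imwrite(f"pics/{c}11.png",cv2.cvtColor(snapshot(c),cv2.COLOR_RGB2BGR))
f=lambda c,x,y:cv2.resize(cv2.imread(f"pics/{c}11.png")[y:y+90,x:x+65],None,fx=6,fy=6,interpolation=2)
cv2.imwrite("pics/c11.png",np.hstack([f("side",255,160),f("top",245,190)]))
E
```

```text
t 16.63 key angle -2.391 gp h 0.0434 x -0.0010 y 0.0016 F n 1.1 x -3.3 y 5.0 Mom n 0.31 op 0.269 nt [ 0.645 -0.764 -0.002]
clock: 17.05
tool_pos: [0.4948, -0.0467, 0.1852]
eef_rot: [0.275, 0.781, -0.442, -0.344]
contact_force: [-0.5, -0.8, -0.1]
opening: 0.596
clock: 17.47
tool_pos: [0.4799, -0.1152, 0.3136]
eef_rot: [0.281, 0.78, -0.443, -0.341]
contact_force: [0.4, 0.2, -0.1]
opening: 0.6
orange px 22 (np.int64(274), np.int64(279), np.int64(221), np.int64(226))
18mm travel px [-5.3  2.6]
extent along travel px 5.04
```

View pics/c11.png

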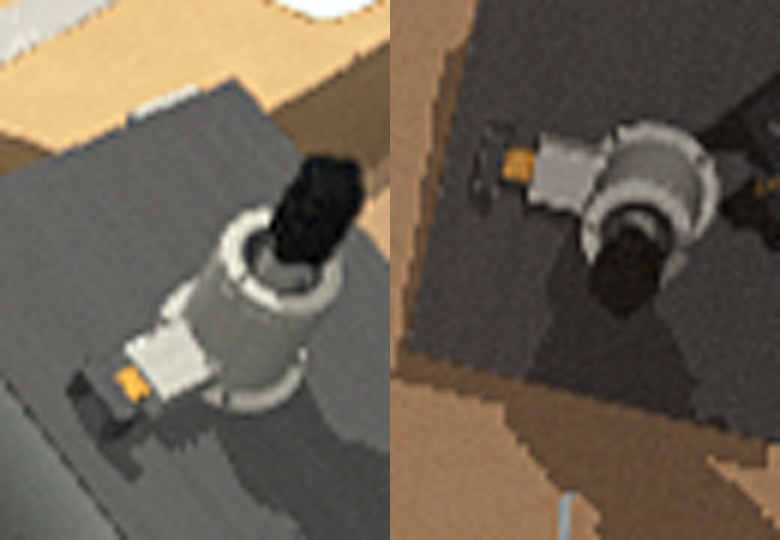

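The key stands in the lock, let go of. In the top view the brass bolt spans about x=503–535 in the crop (roughly 16 mm). I measure it at sub-pixel level.

```bash
python3 - <<'E'
from tipfit import *
y=np.array([-np.sin(ba),np.cos(ba),0])
I=cv2.imread("pics/top11.png").astype(int); 
w=np.clip(I[...,2]-I[...,0]-14,0,None)[212:224,260:274]; print(w)
print("px per 18mm travel top",[(proj("top",m-h*n+.075*y)[0]-proj("top",m-h*n+.057*y)[0]).round(2) for h in(.04,.06)])
print([proj("top",m-.05*n+s*y)[0].round(1).tolist() for s in(.027,.05,.06,.07,.08)])
print(I[218,255:300].tolist())
st=r.get_state(); show()
E
```

```text
[[  0   0   0   0   0   0   0   0   0   0   0   0   0   0]
 [  0   0   0   0   0   1   0   0   0   0   0   1   0   0]
 [  0   0   0   0   0  32  22  24   0   0   0   1   1   1]
 [  0   0   0   0  43  88  85  85  65  10   0   0   1   0]
 [  0   0   0   0  67 103 102 105 109   0   0   0   2   0]
 [  0   0   0   0  94 104 100 103  97   0   0   1   2   1]
 [  0   0   0   9 112 110 106 111  83   0   0   2   1   1]
 [  0   0   0   0  60  67  79  97  55   0   0   0   1   2]
 [  0   0   0   0   0   0  17  42   2   0   0   1   1   0]
 [  0   0   0   0   0   0   0   0   0   0   2   0   3   0]
 [  0   0   0   0   0   0   0   0   2   0   4   2   0   0]
 [  0   0   0   0   0   0   0   0   3   0   2   0   3   0]]
px per 18mm travel top [array([-5.96, -1.46]), array([-5.87, -1.44])]
[[279.3, 220.9], [271.8, 219.0], [268.5, 218.2], [265.2, 217.4], [261.9, 216.6]]
[[55, 53, 62], [61, 62, 70], [59, 63, 68], [53, 57, 63], [35, 36, 46], [54, 59, 64], [55, 58, 61], [56, 53, 60], [48, 58, 71], [60, 135, 186], [52, 124, 176], [55, 120, 175], [54, 122, 179], [39, 91, 136], [135, 141, 145], [127, 134, 141], [127, 135, 143], [123, 130, 138], [123, 132, 138], [127, 136, 144], [128, 134, 140], [126, 134, 143], [128, 134, 140], [127, 136, 145], [119, 130, 134], [85, 88, 97], [66, 71, 76], [78, 83, 88], [80, 88, 91], [86, 91, 94], [90, 98, 104], [94, 99, 105], [96, 99, 107], [99, 104, 110], [92, 99, 104], [98, 103, 106], [95, 99, 108], [96, 102, 108], [94, 99, 105], [87, 93, 100], [76, 87, 88], [107, 115, 120], [135, 142, 151], [134, 144, 151], [54, 56, 63]]
t 17.62 tcp [ 0.4768 -0.1101  0.3084] gp [ 0.4744 -0.1188  0.3251] y [ 0.124  0.457 -0.881] z [-0.781 -0.502 -0.371] q [0.774, 0.528, -0.514, 1.865, -0.323, 0.859, -1.972] F [-0.43 -0.24 -1.18] M [-0.35   0.11   0.009] op 0.598
```

```bash
python3 - <<'E'
from tipfit import *
a=cv2.imread("pics/side7.png").astype(int);b=cv2.imread("pics/side11.png").astype(int);z=cv2.imread("pics/side0.png").astype(int)
for I in(z,a,b): print((I[...,2]-I[...,0])[219:230,272:285])
for nme in("side7","side11"):
    g=cv2.cvtColor(cv2.imread(f"pics/{nme}.png"),cv2.COLOR_BGR2GRAY)[170:215,290:325]; n_,l,st,ce=cv2.connectedComponentsWithStats((g<40).astype(np.uint8)); i=1+st[1:,4].argmax(); print(nme,ce[i]+[290,170],st[i])
print([proj("side",m+h*n)[0].round(2).tolist() for h in(.046,.037)])
E
```

```text
[[ 4  4  6 10 13 18 17 19 19 19 17 20 17]
 [ 3  6  9  9  9 14 18 17 18 18 20 20 21]
 [ 3  3  8  8  7  7 15 19 17 19 17 18 18]
 [ 4  4  4 10  7  7 11 17 19 19 19 16 19]
 [ 4  4  5  7  9  7 10 10 18 18 18 18 18]
 [ 5  3  3  3  6  9  7  7 12 18 19 19 18]
 [ 4  2  4  5  5  4  7  6  9 16 20 17 14]
 [ 2  2  5  1  1  5  9  9  7 10 14 10  4]
 [ 4  4  4  4  3  4  3  9  9  9  7  5  5]
 [ 3  3  3  2  4  2  4  9 10  9  6  5  2]
 [ 0  1  1  4  3  1  2  1  6  4  3  0  5]]
[[ 0  3  5  9 13 15 15 11 12 14 13 12 14]
 [ 3  0  5 11  9 10 12 13 12 16 14 13 13]
 [ 2  4  6 11  8  9 13 14 13 13 14 13 16]
 [ 3  1  6  9 10 10  9 14 14 13 13 12 14]
 [ 3  1  2 11 10  9  8 12 16 15 14 15 13]
 [ 3  1  2  4  8  7  8  9 11 13 14 13 14]
 [ 0  1  2  2  5  7 11 10  7 13 16 13 11]
 [ 3  4  4  1  0  6 10 11  9 10 11  9  6]
 [ 2  5  4  1  3  2  5  9 10  8  9  7  7]
 [ 0  2  5  5  1  2  2  8  9 10  6  6  5]
 [ 0  2  3  4  0  2 -1  4  7  6  4  0  1]]
[[  4   4   5   7  11  14  17  17  19  21  18  17  19]
 [  5   2   2  -2  -3  12  13  16  19  17  19  18  21]
 [  3  -1   6  64 122 108  -2  14  17  19  20  18  18]
 [  1   8  77 158 173 165  30   3  15  18  18  19  17]
 [  0   7  68 157 163 163 130  14  10  17  18  20  18]
 [  3  -4  -7  68 173 164 170 132   4  15  18  19  19]
 [  2   3  -7  18 140 174 147 137   4  12  20  17  15]
 [  4   3   0  -4  37 139  47  22  -1   7  14   9   7]
 [  2   2   4  -1  -6   9   9   9   7  10   6   8   4]
 [  2   2   3   0   1   1  -1   6   7   8   7   4   5]
 [  1   0   4   2   3  -2   2  -1   7   4   1   3  -1]]
side7 [308.95833333 192.31770833] [ 11  13  17  19 192]
side11 [307.25520833 194.76041667] [ 10  16  15  19 192]
[[308.69, 192.18], [307.37, 194.33]]
```

```bash
python3 -c "
from h import *
show(); print(job.finish_job())"
```

```text
t 17.62 tcp [ 0.4768 -0.1101  0.3084] gp [ 0.4744 -0.1188  0.3251] y [ 0.124  0.457 -0.881] z [-0.781 -0.502 -0.371] q [0.774, 0.528, -0.514, 1.865, -0.323, 0.859, -1.972] F [-0.43 -0.24 -1.18] M [-0.35   0.11   0.009] op 0.598
the job is handed in; nothing more can be done
None
```

I put the black-handled key into the lock and let it stand there by itself. I then regripped the handle, found the slot at about -0.7 rad and turned the key clockwise until the bolt stopped moving. I let go and handed the job in at 17.6 s. The one thing I could not measure directly is that the bolt is past the required 14.5 mm.

**Key:** After the last release it stood in the lock, 9 mm deeper than on the first release, so the blade is in the slot. The gripper was clear, with about 1 N of force on the tool.

**Bolt:** The brass shows about 13.5–14.5 mm outside its housing. None showed at the start, so it began inside the housing and its travel is larger than what shows. It did not move at all while I turned the key from about -2.0 to -2.55 rad. The moment on the wrist rose over that stretch, so I take it to be at its stop. The moment reading also shifts with the tool's tilt, so it is only supporting evidence.

**Disagreements and slips:**
- **Forced turn:** I turned the key about 0.5 rad after the bolt had stopped, then backed off 0.15 rad. The lateral force stayed near 10 N.
- **Off-centre grip:** The key sat about 6 mm nearer the fingertips than planned. I corrected for this before inserting it.
- **Search pressure:** The press on the cam briefly read about 11 N, slightly over the 10 N guide.
- **Carton and tape:** The arm kept well clear of both, but I did not measure their positions again at the end.

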